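# Pack the sample vial and snap the transport case shut

### The job

Pack the white-capped sample vial for transport: stand it fully home in the empty nest of the blue case, with the lid still open. Then swing the white lid down and press its front edge past the red spring catch until it clicks and stays shut by itself; press gently and by feel, never with more than 18 N on the lid, because the exact height at which the catch bites is not known. Leave the tube coil, the timer and the measuring cylinder where they are.

Things in the scene. Friction and masses are not known exactly. Their poses are not given: they have to be found in the camera images.
- vial_mid (a point): centre (half-way up) of the loose vial with the WHITE screw cap: 24 mm diameter, 56 mm tall, upright on the worktop, to the right of the case; body up to 44 mm from its foot, then the cap, 23 mm wide. z axis along the vial, up. About 30 g.
- nest_free (a point): floor centre of the empty square nest in the case's grey insert, 8 mm above the worktop. Nest 32 mm wide with a 4 mm chamfer, 30 mm deep (mouth 38 mm above the worktop). A vial fully home has its centre 28 mm above this point. Clearance from the nest's centre: 54 mm to the side wall, 54 mm to the front wall, 66 mm to the rear wall (walls 68 mm high), 74 mm to the black-capped vial fixed in the second nest.
- case: blue open-topped case fixed to the worktop, 128 mm (x) by 190 mm (y) by 68 mm high, walls 4 mm. Origin at the centre of its underside; x points from the front (catch side, towards the robot) to the hinge side at the rear, z up. To latch, the bar on the lid's free edge wedges the catch out (8 to 13 N at the press pad, over the last 11 mm), then the force drops, the lid sinks some 5 mm freely and meets a firm rubber stop (1 mm per 25 N).
- lid: white lid, 194 mm wide. Origin on the hinge axis. Closed, its axes are the case's; the plate runs 130 mm along its own -x, underside at z = 1 mm, outer face at z = 10 mm; it opens by turning about +y. It starts at 1.4 to 1.6 rad, nearly upright, held by friction. Push it shut from behind, near the free edge. Latched it lies at 0 to 0.075 rad.
- lid_hinge (a point): middle of the lid's hinge axis, which runs along the case's y at the top of its rear wall, 68 mm above the worktop. A spring opens the lid: nearly shut it lifts the free edge with about 3 N, and only the catch keeps it down.
- lid_press (a point): middle of the grey ribbed press pad (24 by 60 mm, 2 mm high) on the lid's outer face, at its surface: 108 mm from the hinge axis, 12 mm out from it along the lid's z, 22 mm from the free edge. Fingers pressing here clear the catch, which overhangs only the lid's free edge.
- catch_foot (a point): middle of the case's front rim, 68 mm above the worktop. Just before it stands the red spring catch, 24 mm wide; its nose reaches 18 to 27 mm above this point. The catch and the rubber stop pad under the lid's bar are set 0 to 9 mm higher from case to case, as one; this setting is not measured.
- coil: tied coil of clear spare tube lying flat, 67 mm wide, 21 mm tall, origin at the centre of its underside. Bystander.
- timer: white bench timer lying flat, 58 x 66 x 20 mm, origin at the centre of its underside. Bystander.
- cyl: clear measuring cylinder on a blue six-sided foot, 60 mm wide, 176 mm tall, origin at the centre of its underside. Bystander.

How it is judged:
By the outcome, as a careful person would: the job done as asked, in the order asked, and still so for the second after the job is handed in, with the robot touching nothing.
It also fails if it takes over 72 s, if anything falls off the work surface, if the arm or the gripper's body presses on something with over 40 N, if the wrist force passes 120 N, or if a joint passes its speed limit or range.

### The arm

A 6-joint arm with a two-finger parallel gripper is mounted at the origin on a cart in front of the work surface, level with it; the furniture and walls round the work are solid. World frame = base frame: x ahead of the robot, y to its left, z up, the work surface at z = 0. Lengths are in mm, angles in rad, forces in N, time in s.
With the tool pointing down it reaches from about 350 to 875 mm from the base axis. Payload 4.2 kg.
Tool frame: the origin (TCP) lies midway between the tips of the shut fingers; the grasp point (between the pads) lies 19 mm behind it (arm.grip_point_offset is the distance from the TCP to the grasp point, in mm); z points along the fingers, x is the direction in which the jaws open and shut, and the axes are right-handed (so a half turn about z gives the same grasp; the last joint's range is limited). The gripper opens to 85 mm and grips with 20 to 120 N. Pads are 22 mm wide; open, the fingers measure 114 mm over their backs; the gripper's body (76 mm by 85 mm) begins 54 mm behind the grasp point. The pads swing forward as they close: fully open they stand 13 mm farther back than shut.
Start: joints at [-1.033, 0.385, 0.008, 0, -1.194, -0.259], TCP at [172.018, -600.84, 204.412] pointing down, gripper open.
Joint ranges: [-3.14, 3.14], [-1.21, 2.06], [-1.07, 1.41], [-3.16, 2.05], [-2.99, -0.16], [-3.1, 3.1]. Speed limits (rad/s): [2.79, 2.79, 3.14, 3.14, 3.14, 3.14].

### API

Orientations are given as a unit quaternion [x, y, z, w].
In Python, from bench import arm gives the robot as it stands.
- The arm moves only by the tool move_arm, never from a script. Its argument "targets" is a list of rows, each a list of 7 numbers: the shift along the tool's x, y, z in cm, then the turn, a rotation vector about the tool's x, y, z in degrees, then the closure in counts, from 0 (fully open) to 255 (shut). In form: [[x, y, z, wx, wy, wz, grip], ...]. A call has 1 to 20 rows; each row is the pose to reach, as a shift and turn from the pose commanded when the call began, along the tool's axes at that moment; what a row does not reach only later rows make up. A row lasts 1/8 s, in which the tool goes at most 62.5 mm and 10.7 degrees, less where a joint would pass 70% of its speed; a pose out of reach is approached as far as the arm can. A call with a gripper value outside its range is refused whole. The fingers move at their own pace and stop on an object; the grip force is fixed at half the most. Time passes only in rows, so rows that repeat a pose let the fingers close. It gives the time, the measured TCP pose, the force and the opening at its end, in the units of the state.
- arm.read_state(): the state, without advancing time (a new reading comes with each control period).
- arm.get_image(name): name is "scene" or "top"; returns (picture, depth): 384x512x3 uint8, blue, green, red; 384x512 float32, mm along the optical axis (not along the pixel's ray), 0 where there is no reading.
- arm.camera_params(name): a dict with "mtx" (3x3 intrinsics, pixels), "world_to_cam" (4x4, takes a point from world to camera coordinates). Camera axes: x right, y down, z forward; pixel columns grow to the right and rows downward; lengths in mm; the calibration is good to about 2 mm. A picture is of the moment at which its call begins. camera_params takes no time and is no camera call.
- arm.job_done(): hands the job in, once; it reports no verdict.
Trained networks look in the newest picture that a camera, given by its name, has taken for a name from the list of things; names that differ only in an ending like _2 or _b are one class to them, and where a whole thing is asked for, a point or a joint stands for the part that bears it (a point fixed in the world has none). Each returns a list of dicts, best first, with "score" (0 to 1); they miss things now and then, are a little off and sometimes report something else, mostly with a low value. They report only what shows in the picture. A call takes as long as a camera call.
- arm.search_frame(thing, camera): "bbox" ([left, top, right, bottom] in pixels, round what is visible of it).
- arm.tip_of(thing, camera): "uv" ([column, row] in pixels: a listed point, or the origin of a listed thing).
The state is a dict: "clock": time; "joints": joint angles; "joint_vel": joint speeds; "joint_efforts": joint torques, N m; "position": TCP position; "ee_rot": TCP orientation; "contact_force": force on the tool from outside, world axes, zero at the start; "wrist_torque": the same for the moment, N m; "gripper_width": finger opening in mm.
Only numpy, scipy, OpenCV 4.12 (cv2) and the standard library are available. Lean on these libraries where they do the work, as an engineer would, in place of code of your own. Each camera call takes 0.05 s, during which the arm holds its last target.

## Working session

There is one attempt and no reset: what is moved stays moved. The work goes in short steps, Python scripts to look and compute and a tool call to move; the robot and the scene stay as the last step left them, time stands still between calls to the robot, and variables do not carry over. Pictures are saved under pics/ and viewed, and the job is handed in when it is done.

Besides the shell and the picture viewer there is one more tool, called by a JSON object that holds its "fn" and its "kwargs". move_arm: Moves the arm, as the interface text tells. Its arguments: {"type":"object","properties":{"targets":{"type":"array","items":{"type":"array","items":{"type":"number"}}}},"required":["targets"]}

```bash
ls; mkdir -p pics; cat > h.py <<'E'
from bench import arm
import numpy as np, cv2
from scipy.spatial.transform import Rotation as R
def snap(n,f):
    im,d=arm.get_image(n); cv2.imwrite('pics/'+f+'.png',im); np.save('pics/'+f+'.npy',d); return im,d
def ray(n,uv):
    p=arm.camera_params(n);K=np.array(p['mtx']);T=np.array(p['world_to_cam'])
    Ri=T[:3,:3].T;o=-Ri@T[:3,3]
    d=Ri@np.linalg.inv(K)@np.array([uv[0],uv[1],1.]);return o,d
def atz(n,uv,z):
    o,d=ray(n,uv);return o+d*(z-o[2])/d[2]
def atd(n,uv,dep):
    o,d=ray(n,uv);return o+d*dep
def proj(n,P):
    p=arm.camera_params(n);K=np.array(p['mtx']);T=np.array(p['world_to_cam'])
    c=T[:3,:3]@np.array(P)+T[:3,3];u=K@c;return u[:2]/u[2],c[2]
E
python3 - <<'E'
from h import *
np.set_printoptions(precision=1,suppress=True)
snap('scene','s0');snap('top','t0')
print(arm.read_state())
for c in('scene','top'):
    p=arm.camera_params(c);print(c,p, ray(c,(256,192)))
    for t in['vial_mid','nest_free','lid_hinge','lid_press','catch_foot','case','cyl','timer','coil']:
        print(t,[(np.array(r['uv']),round(r['score'],2)) for r in arm.tip_of(t,c)][:3])
print(arm.read_state()['clock'])
E
```

```text
pics
{'clock': 0.1, 'joints': array([-1. ,  0.4,  0. , -0. , -1.2, -0.3]), 'joint_vel': array([-0., -0.,  0.,  0.,  0.,  0.]), 'joint_efforts': array([ -0. , -39.3,  18.9,   4.2,  -0. ,   0. ]), 'position': array([ 171.8, -600.3,  203.4]), 'ee_rot': array([ 0.6,  0.8,  0. , -0. ]), 'contact_force': array([-1.1,  0.3, -0.2]), 'wrist_torque': array([0., 0., 0.]), 'gripper_width': 84.97083824070107}
scene {'mtx': array([[409.1,   0. , 259.7],
       [  0. , 409.1, 197.3],
       [  0. ,   0. ,   1. ]]), 'world_to_cam': array([[  -0.6,   -0.8,   -0. ,  343.5],
       [  -0.6,    0.5,   -0.7,  304. ],
       [   0.5,   -0.4,   -0.8, 1204.5],
       [   0. ,    0. ,    0. ,    1. ]])} (array([-262.9,  591.5, 1114.6]), array([ 0.6, -0.4, -0.7]))
vial_mid []
nest_free [(array([228.1, 238.8]), 0.83)]
lid_hinge [(array([217.8, 208.6]), 0.62)]
lid_press [(array([216.9, 184.2]), 0.6)]
catch_foot [(array([243.3, 230.8]), 0.82)]
case [(array([236.8, 232.9]), 0.71)]
cyl [(array([297.8, 210.9]), 0.67)]
timer [(array([152.6, 280.8]), 0.56)]
coil [(array([324.2, 180.5]), 0.66)]
top {'mtx': array([[404.3,   0. , 256.2],
       [  0. , 404.3, 190.6],
       [  0. ,   0. ,   1. ]]), 'world_to_cam': array([[  -0. ,   -1. ,    0. ,   83.6],
       [  -1. ,    0. ,   -0.1,  452.1],
       [   0.1,   -0. ,   -1. , 1211.5],
       [   0. ,    0. ,    0. ,    1. ]])} (array([ 280.5,   86.4, 1262.1]), array([ 0.1, -0. , -1. ]))
vial_mid [(array([399.5, 198.4]), 0.66)]
nest_free [(array([204.6, 194.1]), 0.56), (array([204.6, 155.2]), 0.45), (array([286.8, 212.3]), 0.21)]
lid_hinge [(array([209.2, 170.3]), 0.67)]
lid_press [(array([210.3, 168.2]), 0.58)]
catch_foot [(array([215.9, 207.3]), 0.95)]
case []
cyl [(array([290.2, 210.6]), 0.54)]
timer []
coil [(array([346.1, 186.3]), 0.43)]
1.0
```

```bash
python3 - <<'E'
import cv2
a=cv2.imread('pics/s0.png');b=cv2.imread('pics/t0.png')
cv2.imwrite('pics/s0c.png',cv2.resize(a[90:330,90:410],None,fx=2.5,fy=2.5,interpolation=2))
cv2.imwrite('pics/t0c.png',cv2.resize(b[90:290,150:450],None,fx=2.6,fy=2.6,interpolation=2))
E
```

```text
(no output)
```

View pics/s0c.png

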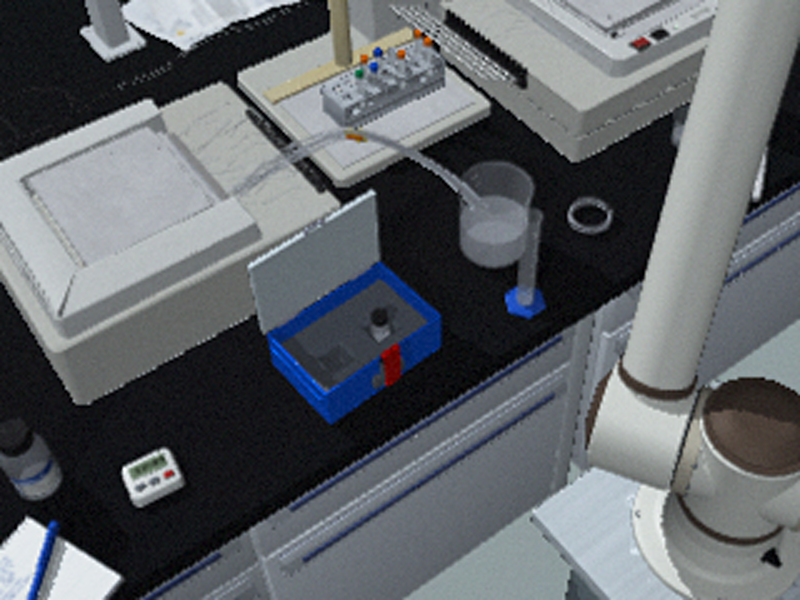

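View pics/t0c.png

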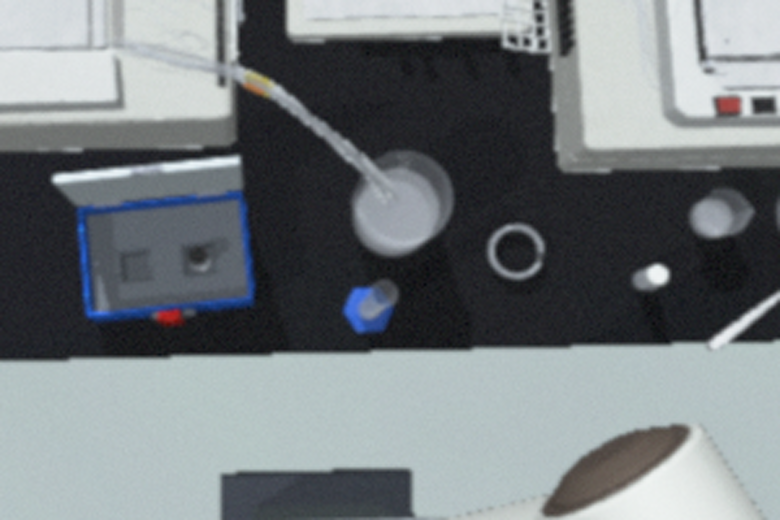

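The white-capped vial is at top px (400,196), the empty nest at top (202,192) and the case's red catch at (216,211). The lid is upright, with the grey instrument behind it. Next I measure these.

```bash
python3 - <<'E'
from h import *
np.set_printoptions(precision=1,suppress=True)
im=cv2.imread('pics/t0.png');d=np.load('pics/t0.npy')
S=np.load('pics/s0.npy');ims=cv2.imread('pics/s0.png')
def cloud(n,d):
    v,u=np.mgrid[0:384,0:512]
    p=arm.camera_params(n);K=np.array(p['mtx']);T=np.array(p['world_to_cam'])
    r=np.stack([(u-K[0,2])/K[0,0],(v-K[1,2])/K[1,1],np.ones_like(u)],-1)*d[...,None]
    return (r-T[:3,3])@T[:3,:3]
P=cloud('top',d);Q=cloud('scene',S);np.savez('pics/c.npz',P=P,Q=Q)
# blue in top
hsv=cv2.cvtColor(im,cv2.COLOR_BGR2HSV)
m=(hsv[...,0]>105)&(hsv[...,0]<130)&(hsv[...,1]>150)&(hsv[...,2]>60)
m[:, 260:]=0;m[:150]=0;m[240:]=0
vv,uu=np.nonzero(m)
print(len(vv))
W=np.array([atz('top',(u,v),68) for u,v in zip(uu,vv)])[:,:2]
h=np.array(P[vv,uu]);print('blue heights',np.percentile(h[:,2],[5,25,50,75,95]))
rect=cv2.minAreaRect(W.astype(np.float32));print(rect,cv2.boxPoints(rect))
for n,uv,z in[('top',(400,196.5),28),('top',(399.5,198.4),28),('top',(202.3,192.3),38),('top',(204.6,194.1),8),('scene',(228.1,238.8),8),('top',(215.9,207.3),68),('scene',(243.3,230.8),68),('top',(209.2,170.3),68),('scene',(217.8,208.6),68),('top',(290.2,210.6),0),('scene',(297.8,210.9),0)]:
    print(n,uv,z,atz(n,uv,z))
# vial white pixels
c=im[185:215,385:415].min(2)
print(c.shape)
mm=np.zeros(im.shape[:2],bool);mm[185:215,385:415]=c>190
v,u=np.nonzero(mm);print(len(v),u.mean(),v.mean(),atz('top',(u.mean(),v.mean()),56),np.median(P[v,u],0))
# occupancy height map from union
A=np.concatenate([P.reshape(-1,3),Q.reshape(-1,3)])
for x0 in range(700,300,-20):
    row=[]
    for y0 in range(320,-340,-20):
        s=A[(abs(A[:,0]-x0)<10)&(abs(A[:,1]-y0)<10)]
        row.append('%4d'%(np.percentile(s[:,2],97)) if len(s)>3 else '   .')
    print(x0,''.join(row))
print(list(range(320,-340,-20)))
E
```

```text
690
blue heights [-1.6 22.  49.5 65.5 69.6]
((442.4317321777344, 399.9132995605469), (135.3824462890625, 601.1685791015625), 4.700757026672363) [[350.3 693.9]
 [399.6  94.8]
 [534.5 105.9]
 [485.3 705. ]]
top (400, 196.5) 28 [ 424.8 -371.5   28. ]
top (399.5, 198.4) 28 [ 418.9 -369.5   28. ]
top (202.3, 192.3) 38 [452.2 236.4  38. ]
top (204.6, 194.1) 8 [450.5 232.9   8. ]
scene (228.1, 238.8) 8 [443.3 230.5   8. ]
top (215.9, 207.3) 68 [402.1 192.8  68. ]
scene (243.3, 230.8) 68 [401.9 194.5  68. ]
top (209.2, 170.3) 68 [514.1 211.5  68. ]
scene (217.8, 208.6) 68 [527.9 210.3  68. ]
top (290.2, 210.6) 0 [392.5 -33.5   0. ]
scene (297.8, 210.9) 0 [401.  -33.1   0. ]
(30, 30)
41 402.4146341463415 195.17073170731706 [ 425.4 -368.7   56. ] [ 425.8 -369.6   55. ]
700  162 162 162 160 140 144 142 152 152 140 140   2   4   4   4   2   2   4   3   4   3   3   3   2   3 149 142 437 441 441 441 441 440
680  165 165 163 165 178 188 154 152 146 141 140   3   .   4   3   4   4   3   4   3   3   3   5   4   4 148 143 132 123 119 115 115 114
660  733 168 168 169 166 190 209 221 224 140 140   4   3
[... 1881 characters left out ...]
2   3   3  92  88   3   3   2   2   4   2   3   3   3 147 172   8   3   2   3   3   3   2   3   4   2   1   3   1   3
360    3   2   3   4   2   3   3   3   3   2   3   3   3   2   3   3   3   3   3   3   3   2   2   4   3   2   4   3   2   4   3   3   4
340    0   0   1   0   0  -1  -1   0   0   1  -1  -2   0   1   0   0   0  -3  -2   0   1   0   1  -5  -8   1   2   0  -1 -11 -18   0   2
320 -808-810-814-811-812-813-809-810-813-811-811-808-809-812-809-811-812-810-812-807-811-809-812-813-812-812-814-811-811-813-812-811-807
[320, 300, 280, 260, 240, 220, 200, 180, 160, 140, 120, 100, 80, 60, 40, 20, 0, -20, -40, -60, -80, -100, -120, -140, -160, -180, -200, -220, -240, -260, -280, -300, -320]
```

```bash
python3 - <<'E'
from h import *
np.set_printoptions(precision=1,suppress=True)
c=np.load('pics/c.npz')
for n,k,f in(('top','P','t0'),('scene','Q','s0')):
    P=c[k];im=cv2.imread(f'pics/{f}.png');hsv=cv2.cvtColor(im,cv2.COLOR_BGR2HSV)
    bl=(hsv[...,0]>105)&(hsv[...,0]<130)&(hsv[...,1]>130)&(hsv[...,2]>50)
    m=bl&(abs(P[...,2]-68)<7)&(P[...,1]>90)&(P[...,1]<330)&(P[...,0]>370)&(P[...,0]<560)
    W=P[m];print(n,len(W),'med z',np.median(W[:,2]))
    v,u=np.nonzero(m)
    Wz=np.array([atz(n,(a,b),68)[:2] for a,b in zip(u,v)])
    r=cv2.minAreaRect(Wz.astype(np.float32));print(r);print(cv2.boxPoints(r))
    # lid plane
    L=P[(P[...,2]>90)&(P[...,2]<215)&(P[...,1]>105)&(P[...,1]<320)&(P[...,0]>500)&(P[...,0]<575)]
    L=L[(L[:,0]<570)]
    print('lid',len(L))
    if len(L)>50:
        # fit x = a+b y + c z robust
        w=np.ones(len(L))>0
        for _ in range(8):
            A=np.c_[np.ones(len(L)),L[:,1],L[:,2]];s=np.linalg.lstsq(A[w],L[w,0],rcond=None)[0]
            e=L[:,0]-A@s; w=abs(e)<4
        print(s,w.sum(),np.arctan(s[1]),'tilt',np.arctan(s[2])); 
        print('y range',np.percentile(L[w][:,1],[1,99]),'z',np.percentile(L[w][:,2],[1,99]))
    m=(hsv[...,2]<60)&0
    red=((hsv[...,0]<8)|(hsv[...,0]>172))&(hsv[...,1]>150)&(hsv[...,2]>80)&(P[...,1]>150)&(P[...,1]<260)&(P[...,0]>360)&(P[...,0]<450)&(P[...,2]>20)
    X=P[red];print('red',len(X),X.min(0),X.max(0),np.percentile(X,[3,97],axis=0).ravel(), X.mean(0))
E
```

```text
top 273 med z 66.7458794958077
((463.1434326171875, 199.7359161376953), (127.79386901855469, 189.66551208496094), 4.4847564697265625)
[[392.  289.3]
 [406.9 100.2]
 [534.3 110.2]
 [519.4 299.3]]
lid 771
[543.6  -0.1   0. ] 694 -0.07875724470451187 tilt 0.003913425209025877
y range [110.5 299.7] z [ 90.9 205.1]
red 40 [383.8 181.9  37. ] [392.7 205.6  94. ] [384.1 182.1  38.6 392.5 205.   93.5] [387.6 194.2  80.8]
scene 280 med z 65.56189012917692
((459.7721252441406, 202.05137634277344), (133.16363525390625, 191.75949096679688), 4.549566745758057)
[[385.8 292.3]
 [401.  101.2]
 [533.7 111.8]
 [518.5 302.9]]
lid 1306
[544.6  -0.1  -0. ] 1252 -0.07743475667037651 tilt -0.007014582888952632
y range [112.2 301.7] z [ 91.1 201.2]
red 90 [381.5 181.7  25.2] [424.9 207.   92.5] [382.4 182.7  29.1 390.6 206.3  91.1] [385.4 195.   62.8]
```

```bash
cat >> h.py <<'E'
def plan(target,xdir=None,tilt=None,zdir=None):
    s=arm.read_state();M=R.from_quat(s['ee_rot'])
    z=np.array([0,0,-1.]) if zdir is None else np.array(zdir,float);z/=np.linalg.norm(z)
    out=[]
    sh=M.inv().apply(np.array(target)-s['position'])/10
    print('shift cm',np.round(sh,2), 'pos',np.round(s['position'],1),'t',round(s['clock'],2),'F',np.round(s['contact_force'],1),'w',round(s['gripper_width'],1),'j',np.round(s['joints'],2))
    if xdir is not None:
        for sg in(1,-1):
            x=sg*np.array(xdir,float);x-=z*(x@z);x/=np.linalg.norm(x)
            D=np.c_[x,np.cross(z,x),z]
            rv=(M.inv()*R.from_matrix(D)).as_rotvec(degrees=True);print(' rot',np.round(rv,1))
E
python3 - <<'E'
from h import *
np.set_printoptions(precision=4,suppress=True)
s=arm.read_state();print(R.from_quat(s['ee_rot']).as_matrix())
plan((425,-369.5,110),(-.078,.997,0))
E
```

```text
[[-0.2752  0.9614  0.    ]
 [ 0.9614  0.2752 -0.    ]
 [-0.      0.     -1.    ]]
shift cm [15.28 30.69  9.44] pos [ 172.  -600.8  204.4] t 1.0 F [0.7 1.  0.3] w 85.5 j [-1.03  0.38  0.01  0.   -1.19 -0.26]
 rot [ 0.   0.  11.5]
 rot [  -0.     0.  -168.5]
```

```bash
python3 - <<'E'
from h import *
c=np.load('pics/c.npz');A=np.concatenate([c['P'].reshape(-1,3),c['Q'].reshape(-1,3)])
for x0 in range(540,340,-15):
    row=[]
    for y0 in range(-280,-500,-15):
        s=A[(abs(A[:,0]-x0)<8)&(abs(A[:,1]-y0)<8)]
        row.append('%4d'%(s[:,2].max()) if len(s)>1 else '   .')
    print(x0,''.join(row))
E
```

```text
540    5   5   4   4   4   3   5   3   4   4   5   3   4   2   3
525    2   3   3   3   4   3   4   5   4   4   4  56  55  55   .
510    4   3   3   5   4   5   2   4   5   5  56  50  48  58  58
495    3   2   6   6   4   2   4   5   5   5  57  22  21  58  58
480    3   4   4   4   6   6   5   3   2   2  54  57  57  57   2
465    5   4   3   4   1   3   6   5   3   3   3  57  57   3   3
450    3   4   4   4   7   5   2   3   3   5   4   3   6   5   3
435    4   5   2   4   4  55  58  55   4   3   3   4   4   3   3
420    3   4   3   5   4  60  60  59   4   2   4   3   6   6   2
405    3   4   4   1   6   1  13   4   4   2   5   4   3   5   4
390    4   4   4   7   2   1   5   3   3   2   2   2   3   6   4
375    3   3   4   5   5   1   4   4   4   3   6   4   3  13  13
360    3   4   6   4   3   3   6   3   5   5   6   8 546 551 568
345    1   3   3   3   2   2   3   1   1   0   2  16 546 568 570
```

{"fn": "move_arm", "kwargs": {"targets": [[5,10,0,0,0,6,100],[10,20,2,0,0,11.5,100],[15.3,30.7,4,0,0,11.5,100],[15.3,30.7,9.4,0,0,11.5,100],[15.3,30.7,9.4,0,0,11.5,100],[15.3,30.7,9.4,0,0,11.5,100],[15.3,30.7,9.4,0,0,11.5,100],[15.3,30.7,9.4,0,0,11.5,100],[15.3,30.7,9.4,0,0,11.5,100]]}}

```text
clock: 2.12
position: [424.8, -370.2, 111.2]
ee_rot: [0.679, 0.734, 0.0, 0.001]
contact_force: [-0.2, -0.2, -0.1]
gripper_width: 52.2
```

{"fn": "move_arm", "kwargs": {"targets": [[0,0,4,0,0,0,100],[0,0,7.9,0,0,0,100],[0,0,7.9,0,0,0,100],[0,0,7.9,0,0,0,100],[0,0,7.9,0,0,0,255],[0,0,7.9,0,0,0,255],[0,0,7.9,0,0,0,255],[0,0,7.9,0,0,0,255],[0,0,7.9,0,0,0,255]]}}

```text
clock: 3.25
position: [425.1, -369.2, 31.4]
ee_rot: [0.679, 0.734, -0.0, -0.0]
contact_force: [0.6, -0.2, 0.9]
gripper_width: -0.0
```

```bash
python3 - <<'E'
from h import *
plan((424,-370,270),(-.078,.997,0))
im,d=snap('top','t1');cv2.imwrite('pics/t1c.png',cv2.resize(im[130:260,340:460],None,fx=4,fy=4,interpolation=2))
E
```

```text
shift cm [ -0.07  -0.11 -23.86] pos [ 425.1 -369.2   31.4] t 3.25 F [ 0.6 -0.2  0.9] w -0.0 j [-0.43  0.46 -0.36  0.   -0.75 -1.07]
 rot [-0.  0.  0.]
 rot [  -0.   -0. -180.]
```

View pics/t1c.png

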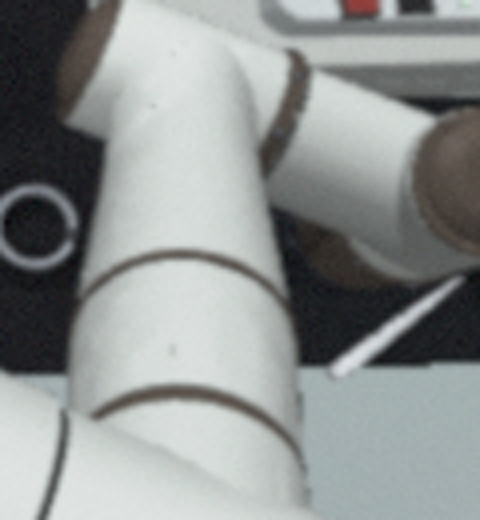

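The gripper closed on nothing, and the arm hides the spot. I'll lift and swing aside to look.

{"fn": "move_arm", "kwargs": {"targets": [[0,0,-6,0,0,0,255],[0,0,-12,0,0,0,200],[8,0,-15,0,0,0,100],[14,0,-15,0,0,0,100],[20,0,-15,0,0,0,100],[20,0,-15,0,0,0,100],[20,0,-15,0,0,0,100]]}}

```text
clock: 4.18
position: [409.5, -168.8, 181.8]
ee_rot: [0.678, 0.735, 0.0, 0.0]
contact_force: [0.1, 0.3, -0.1]
gripper_width: 52.1
```

```bash
python3 - <<'E'
from h import *
im,d=snap('top','t2');cv2.imwrite('pics/t2c.png',cv2.resize(im[100:290,190:470],None,fx=2.8,fy=2.8,interpolation=2))
im,d=snap('scene','s2');cv2.imwrite('pics/s2c.png',cv2.resize(im,None,fx=1.5,fy=1.5,interpolation=2))
print(arm.read_state()['position'],arm.tip_of('vial_mid','top'))
E
```

```text
[ 409.61038267 -170.11539585  181.45965921] [{'uv': [400.7, 198.1], 'score': 0.59}]
```

View pics/t2c.png

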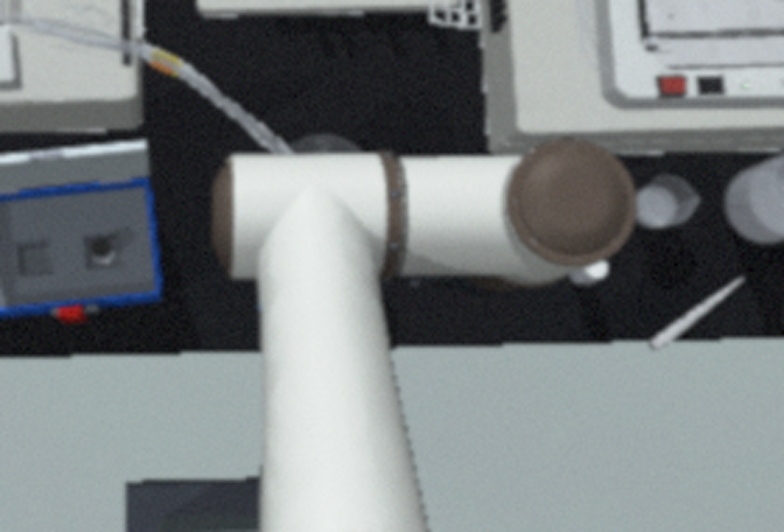

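View pics/s2c.png

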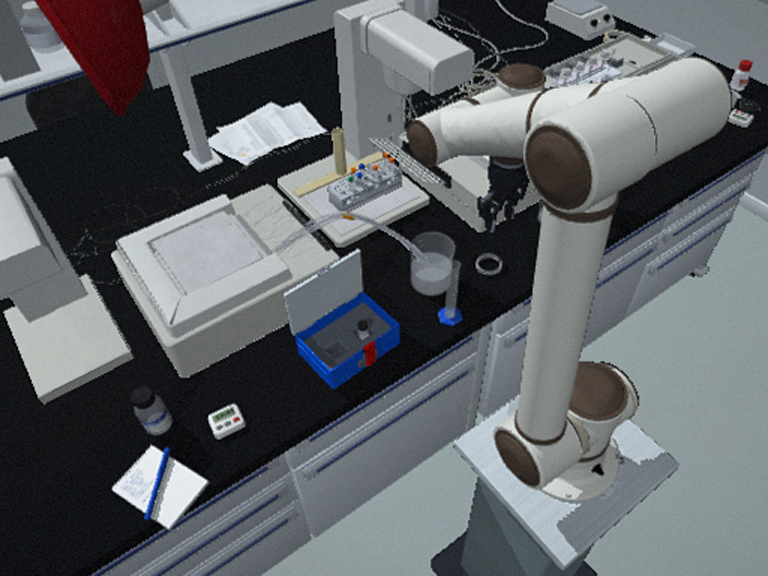

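```bash
python3 - <<'E'
from h import *
s=arm.read_state();p=s['position'];print(s['joints'],s['clock'])
print(proj('top',p),proj('scene',p), atz('top',(400.7,198.1),28))
E
python3 - <<'E'
import cv2
a=cv2.imread('pics/s2.png');cv2.imwrite('pics/s2d.png',cv2.resize(a[60:210,250:400],None,fx=4,fy=4,interpolation=2))
E
```

```text
[-2.57506192e-02  9.26623783e-02 -4.48172892e-01  1.18697796e-04
 -1.03013930e+00 -1.46777498e+00] 4.325
(array([346.76582002, 196.87537387]), np.float64(1091.2145029157873)) (array([331.03502623, 155.23598331]), np.float64(1352.3091380109995)) [ 419.76443922 -373.23873061   28.        ]
```

View pics/s2d.png

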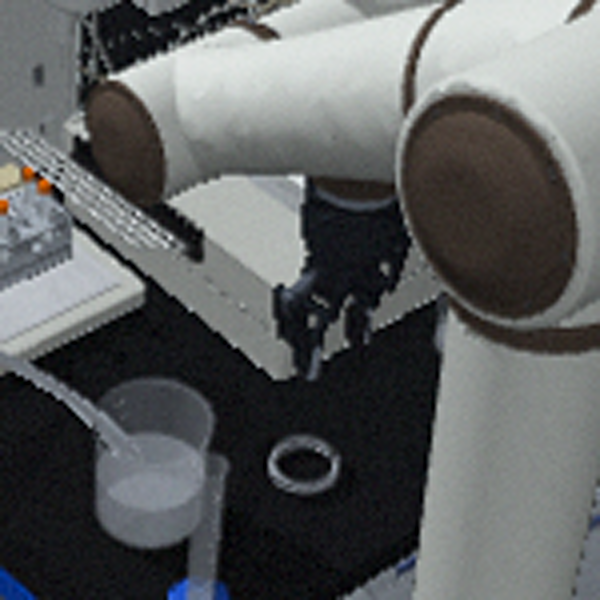

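```bash
python3 - <<'E'
from h import *
print(proj('scene',(425,-370,56)))
a=cv2.imread('pics/t0.png')[170:230,370:440];b=cv2.imread('pics/t2.png')[170:230,370:440]
cv2.imwrite('pics/cmp.png',cv2.resize(np.hstack([a,b]),None,fx=5.6,fy=5.6,interpolation=0))
d=np.load('pics/t2.npy')
for v in range(188,206,2):print([int(d[v,u]) for u in range(392,412,2)])
print([round(float(atd('top',(402,196),d[196,402])[k]),1) for k in range(3)])
E
```

```text
(array([364.00372485, 155.33213001]), np.float64(1530.157754909641))
[708, 708, 707, 708, 709, 709, 711, 715, 712, 712]
[711, 709, 710, 710, 713, 713, 712, 711, 713, 1277]
[711, 713, 711, 712, 712, 713, 712, 714, 1279, 1273]
[715, 711, 713, 710, 714, 716, 1220, 1224, 1276, 1279]
[728, 725, 732, 1233, 1220, 1218, 1219, 1223, 1279, 1276]
[804, 1265, 1249, 1232, 1224, 1219, 1215, 1277, 1278, 1277]
[1275, 1273, 1257, 1248, 1241, 1271, 1276, 1274, 1275, 1280]
[1272, 1271, 1272, 1273, 1270, 1271, 1274, 1273, 1270, 1274]
[1273, 1273, 1272, 1274, 1276, 1276, 1270, 1270, 1270, 1271]
[422.8, -367.0, 56.7]
```

View pics/cmp.png

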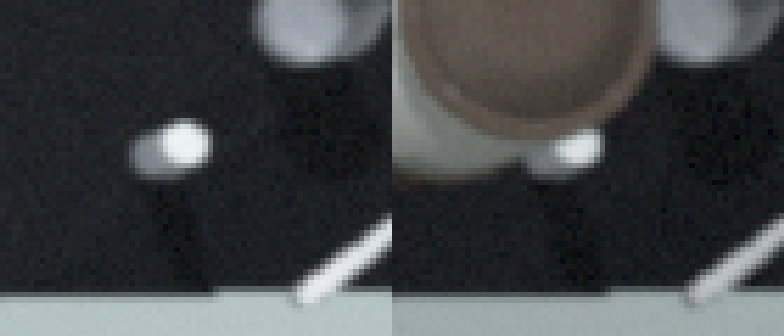

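```bash
python3 - <<'E'
from h import *
np.set_printoptions(precision=1,suppress=True)
for z,uv in((0,(395,198)),(56,(403.2,195.5)),(0,(394,198.5))):print(atz('top',uv,z))
d=np.load('pics/s2.npy')
for v in range(126,160,3):
    print(v,[ '%d'%d[v,u] for u in range(312,346,3)])
for uv in((328,152),(327,150),(322,140),(341,143),(339,142)):
    print(uv,atd('scene',uv,float(d[uv[1],uv[0]])))
E
```

```text
[ 423.7 -365.7    0. ]
[ 424.3 -371.    56. ]
[ 422.2 -362.4    0. ]
126 ['1561', '1557', '1568', '1557', '1562', '1223', '1219', '1221', '1233', '1253', '1245', '1587']
129 ['1564', '1542', '1554', '1543', '1557', '1230', '1222', '1235', '1235', '1259', '1258', '1302']
132 ['1576', '1556', '1229', '1224', '1226', '1235', '1235', '1244', '1238', '1273', '1276', '1307']
135 ['1584', '1562', '1239', '1224', '1219', '1273', '1559', '1247', '1591', '1309', '1295', '1631']
138 ['1589', '1580', '1252', '1242', '1230', '1265', '1258', '1250', '1324', '1313', '1307', '1644']
141 ['1598', '1585', '1569', '1249', '1238', '1567', '1261', '1606', '1339', '1320', '1319', '1658']
144 ['1608', '1592', '1585', '1263', '1249', '1271', '1275', '1607', '1339', '1323', '1662', '1658']
147 ['1616', '1601', '1586', '1583', '1262', '1282', '1287', '1631', '1651', '1647', '1649', '1654']
150 ['1641', '1609', '1587', '1592', '1297', '1296', '1640', '1639', '1631', '1637', '1642', '1633']
153 ['1629', '1626', '1603', '1601', '1622', '1306', '1625', '1626', '1631', '1630', '1623', '1623']
156 ['1619', '1616', '1607', '1621', '1611', '1612', '1613', '1621', '1609', '1611', '1614', '1614']
159 ['1602', '1606', '1605', '1604', '1604', '1608', '1595', '1604', '1605', '1599', '1607', '0']
(328, 152) [ 394.  -136.2  226.4]
(327, 150) [ 399.1 -136.   231.3]
(322, 140) [ 397.6 -106.1  289.7]
(341, 143) [ 398.8 -196.8  228.2]
(339, 142) [ 403.7 -192.   231.6]
```

Measured by depth, the fingertips sit about 30–45 mm above the reported TCP, which would explain closing above the cap. I'll check with shut fingers and a view.

{"fn": "move_arm", "kwargs": {"targets": [[4,0,3,0,0,0,255],[4,0,8,0,0,0,255],[4,0,11,0,0,0,255],[4,0,11,0,0,0,255],[4,0,11,0,0,0,255],[4,0,11,0,0,0,255]]}}

```text
clock: 5.08
position: [407.6, -130.3, 72.7]
ee_rot: [0.679, 0.734, 0.001, 0.001]
contact_force: [0.6, -0.2, 0.1]
gripper_width: -0.0
```

```bash
python3 - <<'E'
from h import *
np.set_printoptions(precision=1,suppress=True)
im,d=snap('scene','s3');p=arm.read_state()['position'];uv,_=proj('scene',p);print(p,uv)
u,v=uv.astype(int)
cv2.circle(im,(u,v),1,(0,255,0),-1)
cv2.imwrite('pics/s3c.png',cv2.resize(im[v-60:v+40,u-60:u+60],None,fx=5,fy=5,interpolation=0))
for vv in range(v-30,v+8,2):
    print(vv,[ (uu,np.round(atd('scene',(uu,vv),float(d[vv,uu])),0).astype(int).tolist()) for uu in range(u-6,u+8,3)])
E
```

```text
[ 407.4 -130.2   72.6] [319.3 183.4]
153 [(313, [592, -270, 1]), (316, [402, -91, 241]), (319, [390, -92, 250]), (322, [384, -99, 250]), (325, [377, -105, 252])]
155 [(313, [585, -263, -1]), (316, [404, -94, 230]), (319, [391, -94, 240]), (322, [383, -98, 243]), (325, [377, -105, 244])]
157 [(313, [575, -255, 1]), (316, [403, -95, 221]), (319, [391, -96, 230]), (322, [382, -99, 235]), (325, [374, -104, 238])]
159 [(313, [410, -89, 211]), (316, [400, -92, 216]), (319, [395, -100, 216]), (322, [395, -115, 207]), (325, [394, -127, 201])]
161 [(313, [407, -88, 205]), (316, [395, -88, 214]), (319, [394, -100, 208]), (322, [392, -113, 202]), (325, [385, -119, 204])]
163 [(313, [404, -85, 200]), (316, [393, -87, 208]), (319, [395, -103, 197]), (322, [391, -113, 194]), (325, [387, -121, 192])]
165 [(313, [398, -80, 199]), (316, [414, -110, 168]), (319, [393, -102, 190]), (322, [391, -114, 184]), (325, [390, -126, 178])]
167 [(313, [397, -79, 192]), (316, [417, -114, 155]), (319, [402, -113, 167]), (322, [390, -114, 176]), (325, [391, -128, 167])]
169 [(313, [389, -73, 193]), (316, [391, -89,
[... 631 characters left out ...]
 -188, -4]), (319, [399, -117, 110]), (322, [395, -126, 108]), (325, [458, -212, 1])]
181 [(313, [479, -172, -2]), (316, [472, -181, -2]), (319, [462, -185, 4]), (322, [451, -190, 9]), (325, [443, -196, 13])]
183 [(313, [470, -164, 0]), (316, [465, -174, -3]), (319, [457, -181, 0]), (322, [452, -193, -4]), (325, [441, -197, 3])]
185 [(313, [461, -156, 1]), (316, [456, -166, -1]), (319, [450, -175, -1]), (322, [443, -183, -1]), (325, [436, -192, 0])]
187 [(313, [456, -151, -2]), (316, [448, -158, 1]), (319, [444, -171, -5]), (322, [437, -179, -4]), (325, [431, -188, -4])]
189 [(313, [449, -145, -2]), (316, [441, -152, 0]), (319, [436, -163, -3]), (322, [425, -167, 4]), (325, [422, -180, -2])]
```

View pics/s3c.png

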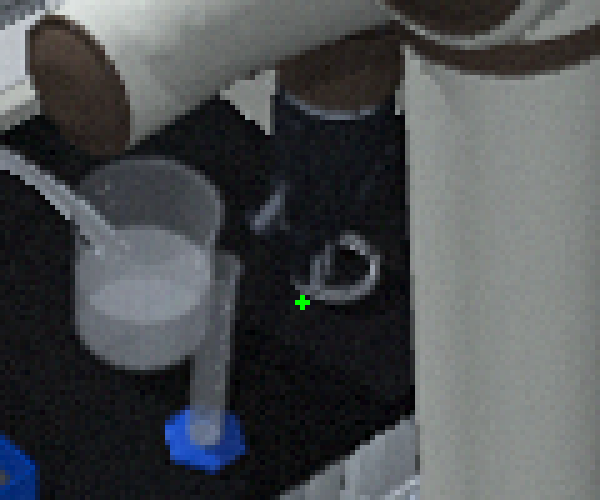

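{"fn": "move_arm", "kwargs": {"targets": [[0,0,3,0,0,0,255],[0,0,6,0,0,0,255],[0,0,6.5,0,0,0,255],[0,0,6.7,0,0,0,255],[0,0,6.8,0,0,0,255]]}}

```text
clock: 5.75
position: [407.4, -130.0, 4.4]
ee_rot: [0.679, 0.734, 0.001, 0.001]
contact_force: [1.2, 0.6, -0.4]
gripper_width: 0.2
```

```bash
python3 - <<'E'
from h import *
np.set_printoptions(precision=1,suppress=True)
im,d=snap('scene','s4');p=arm.read_state()['position'];uv,_=proj('scene',p);print(p,uv)
u,v=uv.astype(int)
cv2.imwrite('pics/s4c.png',cv2.resize(im[v-60:v+40,u-60:u+60],None,fx=5,fy=5,interpolation=0))
E
```

```text
[ 407.2 -129.9    4.2] [317.6 196.5]
```

View pics/s4c.png

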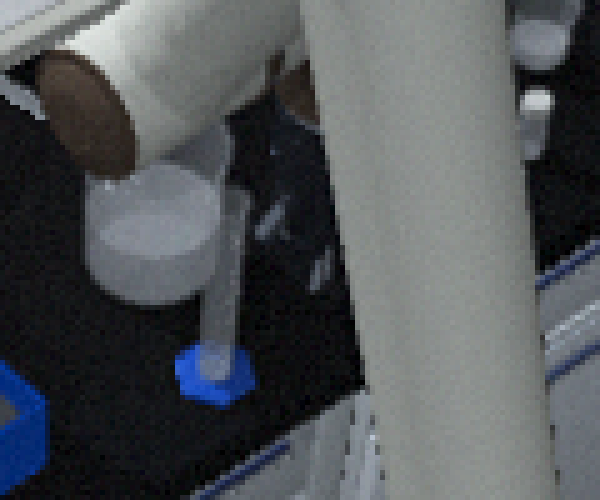

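{"fn": "move_arm", "kwargs": {"targets": [[0,0,0.4,0,0,0,255],[0,0,0.8,0,0,0,255]]}}

```text
clock: 6.05
position: [406.5, -130.0, -4.5]
ee_rot: [0.679, 0.734, 0.0, 0.0]
contact_force: [1.0, -0.5, 0.5]
gripper_width: 0.3
```

{"fn": "move_arm", "kwargs": {"targets": [[0,0,0.4,0,0,0,255],[0,0,0.6,0,0,0,255]]}}

```text
clock: 6.3
position: [406.1, -130.0, -11.0]
ee_rot: [0.679, 0.734, -0.0, -0.0]
contact_force: [0.6, 0.4, -0.3]
gripper_width: 0.1
```

{"fn": "move_arm", "kwargs": {"targets": [[0,0,0.3,0,0,0,255],[0,0,0.4,0,0,0,255]]}}

```text
clock: 6.55
position: [406.2, -130.0, -14.8]
ee_rot: [0.679, 0.734, -0.0, -0.0]
contact_force: [-0.1, -0.4, -0.0]
gripper_width: -0.1
```

{"fn": "move_arm", "kwargs": {"targets": [[0,0,0.3,0,0,0,255],[0,0,0.5,0,0,0,255]]}}

```text
clock: 6.8
position: [406.3, -130.0, -19.8]
ee_rot: [0.679, 0.734, -0.0, -0.0]
contact_force: [-0.1, 0.6, 0.1]
gripper_width: 0.1
```

{"fn": "move_arm", "kwargs": {"targets": [[0,0,0.2,0,0,0,255],[0,0,0.4,0,0,0,255]]}}

```text
clock: 7.05
position: [406.3, -130.0, -23.7]
ee_rot: [0.679, 0.734, 0.0, 0.0]
contact_force: [0.3, -0.5, -0.7]
gripper_width: 0.4
```

{"fn": "move_arm", "kwargs": {"targets": [[0,0,0.2,0,0,0,255],[0,0,0.3,0,0,0,255]]}}

```text
clock: 7.3
position: [406.3, -130.0, -26.7]
ee_rot: [0.679, 0.734, -0.0, -0.0]
contact_force: [0.4, -0.1, 0.2]
gripper_width: 0.1
```

{"fn": "move_arm", "kwargs": {"targets": [[0,0,0.2,0,0,0,255],[0,0,0.2,0,0,0,255]]}}

```text
clock: 7.55
position: [406.4, -130.0, -26.9]
ee_rot: [0.679, 0.735, -0.0, 0.0]
contact_force: [-4.5, 2.6, 21.4]
gripper_width: -0.4
```

{"fn": "move_arm", "kwargs": {"targets": [[0,0,0.2,0,0,0,255],[0,0,0.2,0,0,0,255]]}}

```text
clock: 7.8
position: [406.4, -130.0, -27.0]
ee_rot: [0.678, 0.735, -0.0, 0.0]
contact_force: [-9.3, 4.8, 42.3]
gripper_width: 0.1
```

```bash
python3 - <<'E'
from h import *
np.set_printoptions(precision=1,suppress=True)
im,d=snap('scene','s5');s=arm.read_state();p=s['position'];uv,_=proj('scene',p);print(p,uv,s['contact_force'],s['joints'])
u,v=uv.astype(int)
cv2.imwrite('pics/s5c.png',cv2.resize(im[v-60:v+40,u-60:u+60],None,fx=5,fy=5,interpolation=0))
E
```

```text
[ 406.4 -130.   -27.1] [317.  202.2] [-10.1   4.4  43. ] [ 0.1  0.4 -0.7  0.  -0.4 -1.6]
```

View pics/s5c.png

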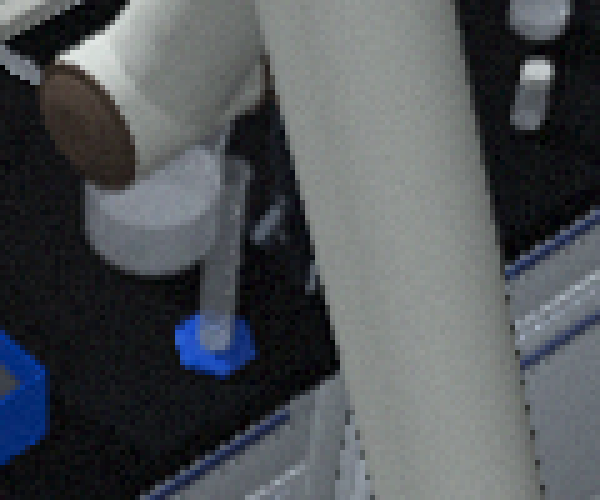

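Contact comes at reported z = −27 mm, so the fingertips are really 27 mm higher than reported (tool down). I'm backing off and using that correction from here on. The scene camera shows the vial upright at (364,155), as predicted.

{"fn": "move_arm", "kwargs": {"targets": [[0,0,-5,0,0,0,100],[0,0,-10,0,0,0,100],[0,0,-11,0,0,0,100]]}}

```text
clock: 8.22
position: [408.6, -129.9, 82.6]
ee_rot: [0.679, 0.734, 0.003, 0.003]
contact_force: [0.4, 0.5, -0.3]
gripper_width: 51.7
```

```bash
python3 - <<'E'
from h import *
plan((425,-369.5,4),(-.078,.997,0))
E
```

```text
shift cm [-24.01  -0.31   7.87] pos [ 408.6 -129.9   82.6] t 8.22 F [ 0.4  0.5 -0.3] w 51.7 j [ 0.07  0.19 -0.63  0.   -0.74 -1.57]
 rot [0.4 0.  0. ]
 rot [  -0.     0.7 -180. ]
```

{"fn": "move_arm", "kwargs": {"targets": [[-6,0,0,0,0,0,100],[-12,-0.2,0,0,0,0,100],[-18,-0.3,0,0,0,0,100],[-24,-0.3,0,0,0,0,100],[-24,-0.3,0,0,0,0,100],[-24,-0.3,0,0,0,0,100],[-24,-0.3,0,0,0,0,100]]}}

```text
clock: 9.1
position: [421.8, -368.3, 79.0]
ee_rot: [0.679, 0.735, -0.0, -0.001]
contact_force: [0.2, 0.2, -0.4]
gripper_width: 52.0
```

```bash
python3 - <<'E'
from h import *
plan((425,-369.5,4),(-.078,.997,0))
E
```

```text
shift cm [-0.15  0.32  7.5 ] pos [ 421.8 -368.3   79. ] t 9.1 F [ 0.2  0.2 -0.4] w 52.0 j [-0.43  0.4  -0.32 -0.   -0.85 -1.06]
 rot [-0.1 -0.   0.1]
 rot [ 1.000e-01 -1.000e-01 -1.799e+02]
```

{"fn": "move_arm", "kwargs": {"targets": [[-0.1,0.3,0,0,0,0,100],[-0.1,0.3,3,0,0,0,100],[-0.1,0.3,6,0,0,0,100],[-0.1,0.3,7.5,0,0,0,100],[-0.1,0.3,7.5,0,0,0,100],[-0.1,0.3,7.5,0,0,0,255],[-0.1,0.3,7.5,0,0,0,255],[-0.1,0.3,7.5,0,0,0,255],[-0.1,0.3,7.5,0,0,0,255],[-0.1,0.3,7.5,0,0,0,255]]}}

```text
clock: 10.35
position: [426.2, -370.9, 5.8]
ee_rot: [0.679, 0.734, 0.0, 0.001]
contact_force: [-0.2, -0.5, 5.7]
gripper_width: 21.6
```

{"fn": "move_arm", "kwargs": {"targets": [[0,0,-2,0,0,0,255],[0,0,-8,0,0,0,255],[0,0,-14,0,0,0,255],[0,0,-20,0,0,0,255],[0,0,-24,0,0,0,255],[6,0,-25,0,0,0,255],[12,0,-25,0,0,0,255],[18,0,-25,0,0,0,255],[18,0,-25,0,0,0,255],[18,0,-25,0,0,0,255]]}}

```text
clock: 11.6
position: [411.0, -190.7, 254.5]
ee_rot: [0.679, 0.734, 0.0, 0.0]
contact_force: [-0.1, -0.3, 0.2]
gripper_width: 21.6
```

```bash
python3 - <<'E'
from h import *
plan((453,237,270),(-.078,.997,0))
im,d=snap('scene','s6');s=arm.read_state();p=s['position'];uv,_=proj('scene',p)
u,v=uv.astype(int)
cv2.imwrite('pics/s6c.png',cv2.resize(im[max(v-60,0):v+40,u-60:u+60],None,fx=5,fy=5,interpolation=0))
np.save('pics/s6.npy',d);print(u,v)
E
```

```text
shift cm [42.3   7.55 -1.55] pos [ 411.  -190.7  254.5] t 11.6 F [-0.1 -0.3  0.2] w 21.6 j [-0.07  0.05 -0.3  -0.   -1.22 -1.42]
 rot [ 0. -0.  0.]
 rot [   0.    0. -180.]
338 135
```

View pics/s6c.png

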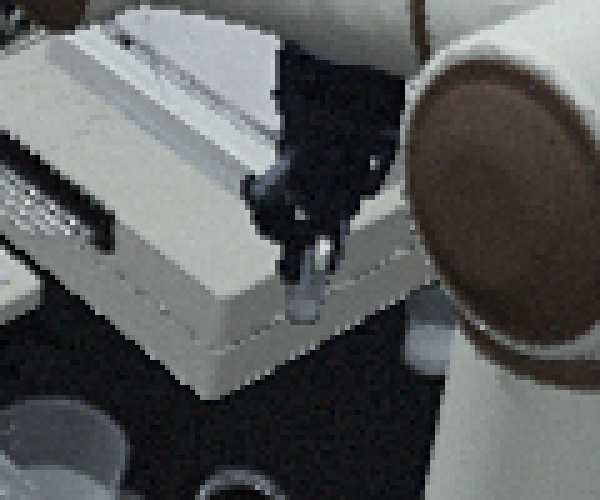

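```bash
python3 - <<'E'
from h import *
np.set_printoptions(precision=0,suppress=True,linewidth=150)
def cloud(n,d):
    v,u=np.mgrid[0:384,0:512]
    p=arm.camera_params(n);K=np.array(p['mtx']);T=np.array(p['world_to_cam'])
    r=np.stack([(u-K[0,2])/K[0,0],(v-K[1,2])/K[1,1],np.ones_like(u)],-1)*d[...,None]
    return (r-T[:3,3])@T[:3,:3]
for n,f,p in(('top','t2',(410,-170,208)),('scene','s2',(410,-170,208)),('scene','s4',(407,-130,31)),('scene','s6',(411,-191,281))):
    Q=cloud(n,np.load(f'pics/{f}.npy')).reshape(-1,3)-p
    Q=Q[(abs(Q[:,0])<170)&(abs(Q[:,1])<250)&(Q[:,2]>5)&(Q[:,2]<500)]
    print(f)
    for z0 in range(0,420,30):
        s=Q[(Q[:,2]>=z0)&(Q[:,2]<z0+30)]
        if len(s)>5: print(z0,len(s),'x',np.percentile(s[:,0],[1,99]),'y',np.percentile(s[:,1],[1,99]))
E
```

```text
t2
30 11 x [-20. -12.] y [33. 54.]
60 28 x [-21. -14.] y [19. 61.]
90 13 x [-23. -17.] y [22. 67.]
120 27 x [-40. -23.] y [-5. 33.]
150 39 x [-40. -25.] y [-1. 31.]
180 35 x [-42. -29.] y [-5. 31.]
210 23 x [-42. -32.] y [ 5. 28.]
240 64 x [-47. -37.] y [-21.  29.]
270 40 x [-44. -24.] y [ -7. 226.]
300 1380 x [-44.  41.] y [  9. 229.]
330 4647 x [-60.  33.] y [-34. 218.]
360 1387 x [-120.   14.] y [-14. 204.]
390 1322 x [-165.  -79.] y [127. 208.]
s2
0 73 x [-15.  11.] y [-31.  41.]
30 113 x [-19.   8.] y [-58.  60.]
60 176 x [-22.   7.] y [-60.  67.]
90 192 x [-23.   3.] y [-60.  69.]
120 158 x [-40.  17.] y [-14.  41.]
150 236 x [-40.  21.] y [-11.  39.]
180 103 x [-42.   6.] y [ 6. 42.]
240 26 x [-28.  27.] y [181. 224.]
270 232 x [-57.  42.] y [177. 229.]
300 476 x [-102.   38.] y [182. 229.]
330 1419 x [-146.   29.] y [-29. 218.]
360 474 x [-169.    5.] y [ -9. 207.]
390 334 x [-168.  -80.] y [164. 209.]
s4
0 477 x [-22. 139.] y [-245.  249.]
30 362 x [-21. 130.] y [ -4. 249.]
60 283 x [-23. 129.] y [  5. 249.]
90 168 x [-23. 130.] y [  9. 249.]
120 203 x [-30. 163.] y [ 26. 249.]
150 116 x [-25. 168.] y [ 27. 249.]
180 45 x [-22.  11.] y [35. 43.]
210 26 x [-18.   7.] y [36. 44.]
240 17 x [-45.   5.] y [ 70. 221.]
270 244 x [-60.  18.] y [ 79. 229.]
300 367 x [-73.  17.] y [ 89. 228.]
330 327 x [-90.   7.] y [158. 219.]
360 201 x [-109.  -22.] y [156. 196.]
390 210 x [-124.  -34.] y [160. 196.]
s6
0 87 x [-14.   4.] y [-18.  27.]
30 113 x [-17.   6.] y [-42.  48.]
60 191 x [-21.   8.] y [-52.  63.]
90 192 x [-21.   5.] y [-54.  66.]
120 185 x [-40.  19.] y [-14.  40.]
150 210 x [-39.  20.] y [-5. 40.]
240 36 x [-19.  40.] y [184. 223.]
270 274 x [-63.  50.] y [130. 229.]
300 938 x [-140.   44.] y [-13. 228.]
330 1926 x [-163.   32.] y [-23. 217.]
360 522 x [-169.  -12.] y [ 14. 217.]
390 174 x [-169. -124.] y [166. 209.]
```

The vial is held upright. I'm carrying it over the nest.

{"fn": "move_arm", "kwargs": {"targets": [[6,1,0,0,0,0,255],[12,2,0,0,0,0,255],[18,3,0,0,0,0,255],[24,4.2,0,0,0,0,255],[30,5.3,0,0,0,0,255],[36,6.4,0,0,0,0,255],[42.3,7.5,0,0,0,0,255],[42.3,7.5,6,0,0,0,255],[42.3,7.5,12,0,0,0,255],[42.3,7.5,15,0,0,0,255],[42.3,7.5,15,0,0,0,255],[42.3,7.5,15,0,0,0,255]]}}

```text
clock: 13.15
position: [454.6, 236.9, 105.6]
ee_rot: [0.679, 0.734, 0.001, 0.0]
contact_force: [0.8, 0.9, -0.3]
gripper_width: 21.3
```

```bash
python3 - <<'E'
from h import *
plan((453,237,16),(-.078,.997,0))
im,d=snap('scene','s7')
cv2.imwrite('pics/s7c.png',cv2.resize(im[140:290,150:310],None,fx=5,fy=4,interpolation=2))
E
```

```text
shift cm [ 0.01 -0.17  8.96] pos [454.6 236.9 105.6] t 13.15 F [ 0.8  0.9 -0.3] w 21.3 j [ 0.8   0.29 -0.41  0.   -0.87 -2.29]
 rot [ 0.1 -0.1 -0.1]
 rot [-1.000e-01 -2.000e-01  1.799e+02]
```

View pics/s7c.png

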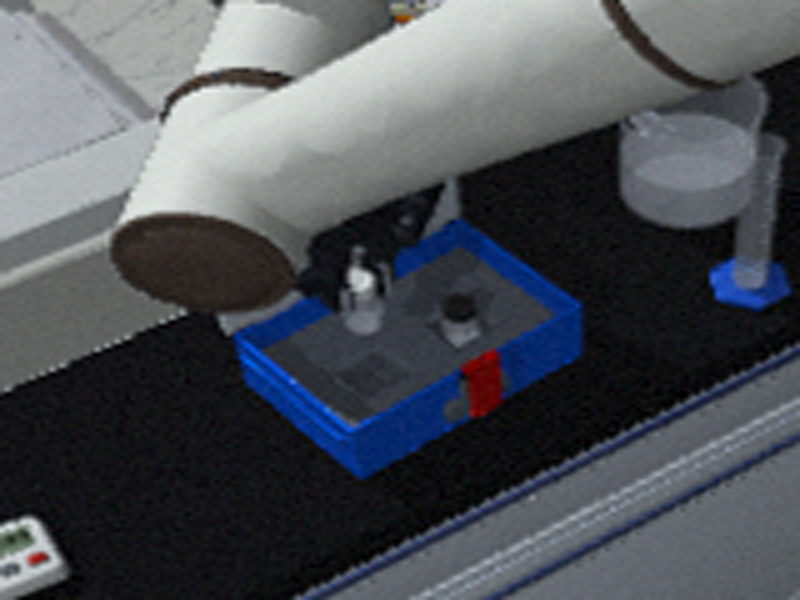

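```bash
python3 - <<'E'
from h import *
print(proj('scene',(454.6,236.9,100)),proj('scene',(453,237,38)),proj('scene',(453,237,8)),proj('scene',(454.6,236.9,56+100)))
E
```

```text
(array([222.15642603, 220.46412135]), np.float64(1284.7776392812232)) (array([224.08038655, 232.48378376]), np.float64(1330.640959708486)) (array([224.84935423, 237.84665884]), np.float64(1353.267878549484)) (array([220.52770561, 209.15275573]), np.float64(1242.5407241113603))
```

{"fn": "move_arm", "kwargs": {"targets": [[0,-0.2,3,0,0,0,255],[0,-0.2,5,0,0,0,255],[0,-0.2,6,0,0,0,255],[0,-0.2,6,0,0,0,255]]}}

```text
clock: 13.7
position: [451.4, 236.9, 45.0]
ee_rot: [0.679, 0.734, 0.0, 0.0]
contact_force: [0.3, 0.3, 0.4]
gripper_width: 21.2
```

{"fn": "move_arm", "kwargs": {"targets": [[0,0.1,1,0,0,0,255],[0,0.1,1.5,0,0,0,255],[0,0.1,2,0,0,0,255],[0,0.1,2,0,0,0,255]]}}

```text
clock: 14.2
position: [451.7, 236.5, 24.0]
ee_rot: [0.679, 0.734, -0.0, -0.0]
contact_force: [-0.0, -0.3, -0.7]
gripper_width: 21.1
```

```bash
python3 - <<'E'
from h import *
im,d=snap('scene','s8')
cv2.imwrite('pics/s8c.png',cv2.resize(im[180:280,180:290],None,fx=6,fy=6,interpolation=2))
E
```

```text
(no output)
```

View pics/s8c.png

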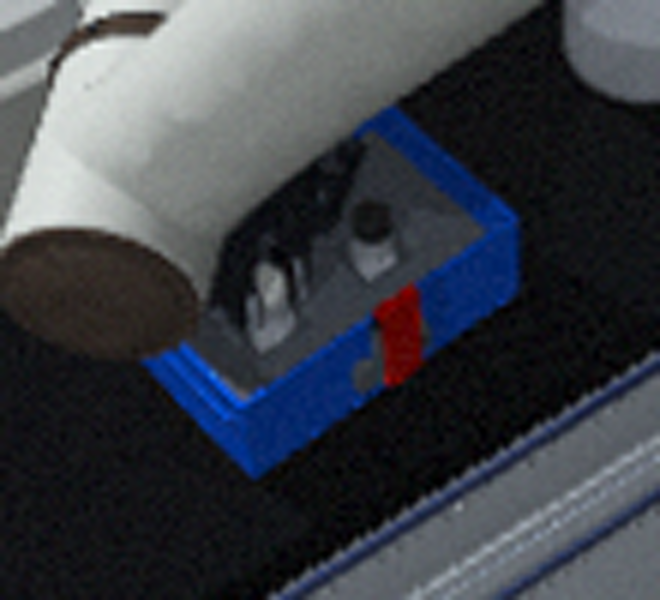

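{"fn": "move_arm", "kwargs": {"targets": [[0,0,0.4,0,0,0,255],[0,0,0.7,0,0,0,255],[0,0,0.7,0,0,0,255]]}}

```text
clock: 14.62
position: [451.7, 236.5, 17.1]
ee_rot: [0.679, 0.734, -0.0, -0.0]
contact_force: [0.2, -0.1, -0.3]
gripper_width: 21.6
```

{"fn": "move_arm", "kwargs": {"targets": [[0,0,0.2,0,0,0,255],[0,0,0.2,0,0,0,255]]}}

```text
clock: 14.88
position: [451.8, 236.6, 15.3]
ee_rot: [0.679, 0.734, -0.0, -0.0]
contact_force: [0.6, 0.0, -0.5]
gripper_width: 21.6
```

{"fn": "move_arm", "kwargs": {"targets": [[0,0,0.1,0,0,0,255],[0,0,0.15,0,0,0,255],[0,0,0.15,0,0,0,255]]}}

```text
clock: 15.25
position: [451.9, 236.7, 13.9]
ee_rot: [0.679, 0.734, 0.0, -0.0]
contact_force: [0.8, -0.2, 0.1]
gripper_width: 21.5
```

{"fn": "move_arm", "kwargs": {"targets": [[0,0,0,0,0,0,150],[0,0,0,0,0,0,120],[0,0,0,0,0,0,110],[0,0,0,0,0,0,110],[0,0,-3,0,0,0,110],[0,0,-8,0,0,0,110],[0,0,-13,0,0,0,110],[-3,2,-19,0,0,0,110],[-9,2,-22,0,0,0,110],[-15,2,-22,0,0,0,255],[-20,2,-22,0,0,0,255],[-20,2,-22,0,0,0,255]]}}

```text
clock: 16.75
position: [487.0, 35.7, 234.1]
ee_rot: [0.681, 0.732, 0.0, 0.0]
contact_force: [-0.1, -0.0, -0.3]
gripper_width: -0.4
```

```bash
python3 - <<'E'
from h import *
im,d=snap('scene','s9')
cv2.imwrite('pics/s9c.png',cv2.resize(im[150:280,170:300],None,fx=4.5,fy=4.5,interpolation=2))
im,d=snap('top','t9')
cv2.imwrite('pics/t9c.png',cv2.resize(im[130:230,150:290],None,fx=5,fy=5,interpolation=2))
print(arm.read_state()['joints'],arm.tip_of('vial_mid','scene'),arm.tip_of('vial_mid','top'))
for c in('scene','top'): print(proj(c,(452,237,36)),proj(c,(452,237,64)))
E
```

```text
[ 4.11385474e-01  1.28884996e-01 -2.65968646e-01 -2.23687338e-04
 -1.17572785e+00 -1.90559507e+00] [{'uv': [225.5, 230.0], 'score': 0.38}] []
(array([224.29938723, 233.04613019]), np.float64(1331.6110527290239)) (array([223.56178696, 227.88646456]), np.float64(1310.4925951440923))
(array([202.18018406, 192.45549473]), np.float64(1236.2052001977518)) (array([201.01760817, 191.18706235]), np.float64(1208.481772379019))
```

View pics/s9c.png

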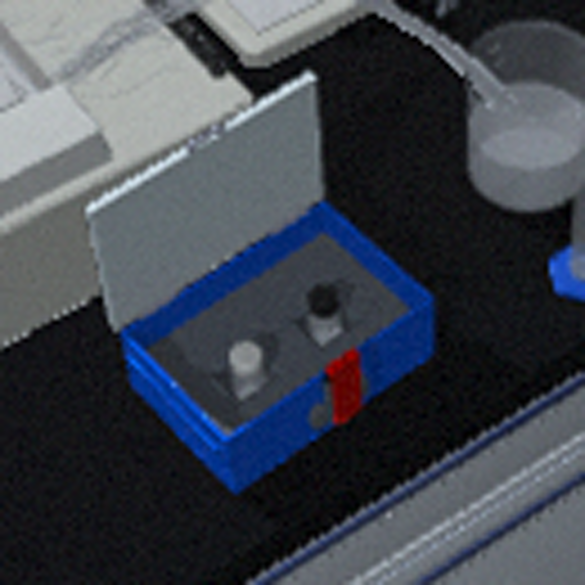

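View pics/t9c.png

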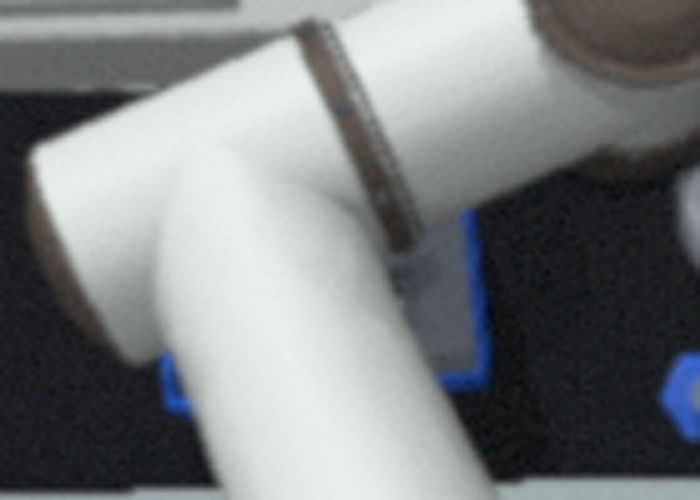

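```bash
python3 - <<'E'
from h import *
np.set_printoptions(precision=1,suppress=True)
d=np.load('pics/s9.npy')
for cu,cv in((224,227),(241,214)):
    for v in range(cv-4,cv+5,2):
        print(v,[np.round(atd('scene',(u,v),float(d[v,u]))).astype(int).tolist() for u in range(cu-4,cu+5,2)])
E
```

```text
223 [[497, 225, 34], [492, 221, 35], [488, 215, 35], [482, 211, 38], [475, 207, 41]]
225 [[488, 231, 37], [482, 226, 39], [480, 220, 37], [475, 215, 37], [472, 210, 37]]
227 [[-263, 591, 1115], [462, 237, 59], [454, 234, 64], [453, 227, 59], [464, 214, 37]]
229 [[473, 240, 38], [450, 244, 66], [449, 238, 62], [446, 232, 60], [461, 217, 32]]
231 [[470, 242, 31], [448, 246, 60], [442, 242, 62], [439, 236, 61], [447, 225, 43]]
210 [[506, 150, 38], [503, 144, 36], [500, 138, 35], [494, 134, 37], [491, 128, 36]]
212 [[501, 154, 35], [495, 150, 38], [492, 144, 36], [487, 139, 37], [486, 132, 33]]
214 [[493, 159, 36], [469, 166, 65], [469, 158, 58], [461, 155, 64], [474, 139, 39]]
216 [[484, 165, 39], [461, 171, 65], [460, 164, 62], [456, 158, 61], [471, 142, 34]]
218 [[477, 170, 39], [456, 174, 63], [451, 170, 65], [449, 163, 61], [466, 145, 30]]
```

The vial is home: its cap top reads z≈62–66, level with the black one, and the lid is still open. Now I go behind the lid, above the instrument.

```bash
cat >> h.py <<'E'
H=np.array([526.5,206.,68.]);EX=np.array([.997,.078,0]);EY=np.array([-.078,.997,0]);EZ=np.array([0,0,1.])
def lidpt(th,r=108,off=12,w=11,yo=0):
    n=EX*np.sin(th)+EZ*np.cos(th);t=-EX*np.cos(th)+EZ*np.sin(th)
    return H+t*r+n*(off+w*np.sin(th))+EY*yo-np.array([0,0,27.])
E
python3 - <<'E'
from h import *
plan((567.4,209.2,262),(-.078,.997,0))
plan((567.4,209.2,151),(-.078,.997,0))
E
```

```text
shift cm [16.28  9.31 -2.82] pos [487.4  39.5 233.8] t 16.95 F [-0.5 -0.1  0.4] w -0.1 j [ 0.41  0.13 -0.27 -0.   -1.18 -1.91]
 rot [-0.  -0.   0.1]
 rot [   0.    -0.  -179.9]
shift cm [16.28  9.32  8.28] pos [487.4  39.5 233.8] t 16.95 F [-0.5 -0.1  0.4] w -0.1 j [ 0.41  0.13 -0.27 -0.   -1.18 -1.91]
 rot [-0.  -0.   0.1]
 rot [   0.    -0.  -179.9]
```

{"fn": "move_arm", "kwargs": {"targets": [[4,3,-2.8,0,0,0,255],[9,6,-2.8,0,0,0,255],[13,9.3,-2.8,0,0,0,255],[16.3,9.3,-2.8,0,0,0,255],[16.3,9.3,-2.8,0,0,0,255],[16.3,9.3,2,0,0,0,255],[16.3,9.3,2,0,0,0,255]]}}

```text
clock: 17.82
position: [564.6, 207.7, 210.2]
ee_rot: [0.679, 0.734, -0.004, -0.001]
contact_force: [0.5, -0.8, 1.3]
gripper_width: 0.1
```

```bash
python3 - <<'E'
from h import *
plan((567.4,209.2,151),(-.078,.997,0))
im,d=snap('scene','s10')
cv2.imwrite('pics/s10c.png',cv2.resize(im[100:280,130:310],None,fx=3.3,fy=3.3,interpolation=2))
print(proj('scene',arm.read_state()['position']+[0,0,27]))
E
```

```text
shift cm [0.14 0.34 5.92] pos [564.6 207.7 210.2] t 17.82 F [ 0.5 -0.8  1.3] w 0.1 j [ 0.62  0.35 -0.04 -0.   -1.2  -2.11]
 rot [-0.5  0.2  0. ]
 rot [  -0.3   -0.8 -180. ]
(array([206.19745194, 164.68896693]), np.float64(1250.1633422154723))
```

View pics/s10c.png

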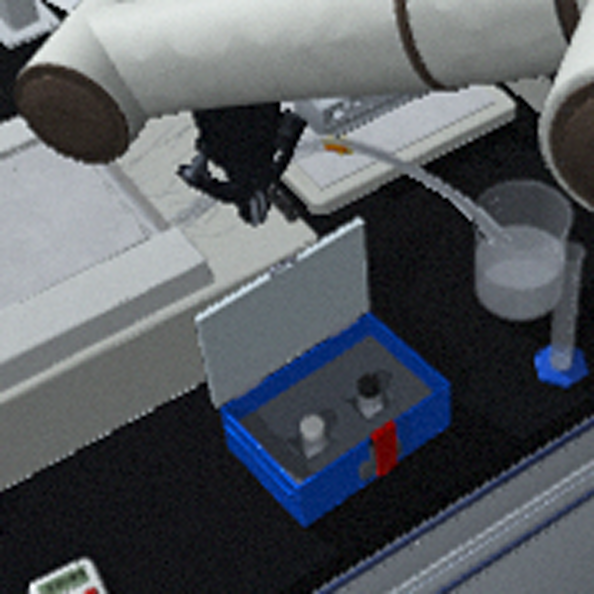

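{"fn": "move_arm", "kwargs": {"targets": [[0.1,0.3,2,0,0,0,255],[0.1,0.3,4,0,0,0,255],[0.1,0.3,5.8,0,0,0,255],[0.1,0.3,5.8,0,0,0,255],[0.1,0.3,5.8,0,0,0,255]]}}

```text
clock: 18.5
position: [571.6, 210.3, 158.2]
ee_rot: [0.679, 0.734, 0.002, 0.001]
contact_force: [-0.5, -0.3, 0.5]
gripper_width: -0.1
```

```bash
python3 - <<'E'
from h import *
M=R.from_quat(arm.read_state()['ee_rot']);p=arm.read_state()['position'];print(p,arm.read_state()['contact_force'])
for th in(1.57,1.5,1.4,1.3,1.2,1.1,1.0,.9,.8,.7,.6,.5,.4,.3,.2):
    print(th,np.round(lidpt(th)),np.round(M.inv().apply(lidpt(th)-p)/10,1))
E
```

```text
[571.55381363 210.29770894 158.15444815] [-0.5419807  -0.29132939  0.48994597]
1.57 [549. 208. 149.] [-0.1 -2.2  0.9]
1.5 [542. 207. 150.] [-0.1 -3.   0.8]
1.4 [531. 206. 151.] [-0.1 -4.1  0.7]
1.3 [519. 205. 151.] [-0.1 -5.2  0.7]
1.2 [508. 205. 150.] [-0.1 -6.4  0.8]
1.1 [497. 204. 147.] [-0.1 -7.5  1.1]
1.0 [486. 203. 143.] [-0.1 -8.6  1.4]
0.9 [476. 202. 138.] [-0.1 -9.6  1.9]
0.8 [466. 201. 132.] [ -0.1 -10.6   2.5]
0.7 [456. 201. 125.] [ -0.1 -11.6   3.3]
0.6 [448. 200. 117.] [ -0.1 -12.4   4.1]
0.5 [440. 199. 108.] [ -0.1 -13.2   5. ]
0.4 [434. 199.  98.] [ -0.1 -13.9   6. ]
0.3 [428. 198.  87.] [ -0.1 -14.4   7. ]
0.2 [424. 198.  76.] [ -0.1 -14.9   8.1]
```

{"fn": "move_arm", "kwargs": {"targets": [[-0.1,-1,0.7,0,0,0,255],[-0.1,-1.7,0.8,0,0,0,255],[-0.1,-2.2,0.8,0,0,0,255],[-0.1,-2.8,0.8,0,0,0,255],[-0.1,-3.4,0.8,0,0,0,255],[-0.1,-4.1,0.7,0,0,0,255],[-0.1,-4.7,0.7,0,0,0,255],[-0.1,-5.2,0.7,0,0,0,255],[-0.1,-5.2,0.7,0,0,0,255]]}}

```text
clock: 19.62
position: [518.0, 204.7, 149.0]
ee_rot: [0.679, 0.734, -0.0, -0.0]
contact_force: [-0.7, 0.6, -0.5]
gripper_width: -0.0
```

```bash
python3 - <<'E'
from h import *
im,d=snap('scene','s11')
cv2.imwrite('pics/s11c.png',cv2.resize(im[100:280,130:310],None,fx=3.3,fy=3.3,interpolation=2))
M=R.from_quat(arm.read_state()['ee_rot']);p=arm.read_state()['position'];print(p,arm.read_state()['contact_force'])
for th in(1.3,1.2,1.1,1.0,.9,.8,.7,.6,.5,.4,.3,.2):
    print(th,np.round(M.inv().apply(lidpt(th)-p)/10,1))
E
```

```text
[518.1503832  204.68120592 148.90155175] [ 0.70008204 -0.20424295  0.29091544]
1.3 [ 0.1  0.1 -0.2]
1.2 [ 0.1 -1.  -0.1]
1.1 [ 0.1 -2.1  0.2]
1.0 [ 0.1 -3.2  0.6]
0.9 [ 0.1 -4.3  1.1]
0.8 [ 0.1 -5.3  1.7]
0.7 [ 0.1 -6.2  2.4]
0.6 [ 0.1 -7.   3.2]
0.5 [ 0.1 -7.8  4.1]
0.4 [ 0.1 -8.5  5.1]
0.3 [ 0.1 -9.   6.1]
0.2 [ 0.1 -9.5  7.3]
```

View pics/s11c.png

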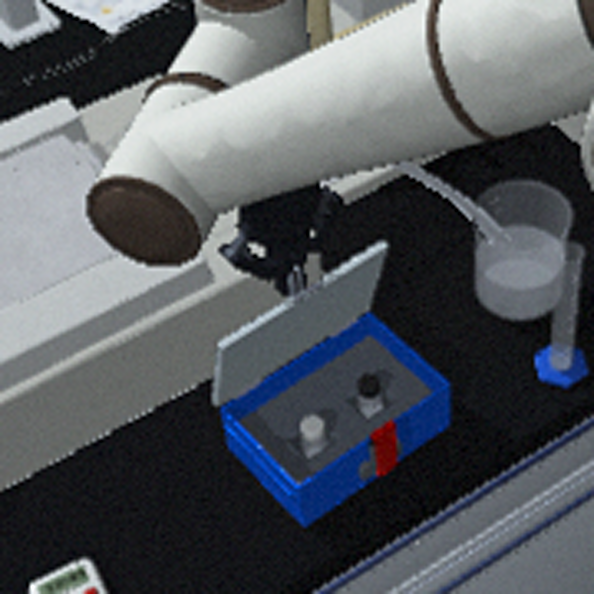

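The lid is following (tilted forward, edge at crop (300,300)). I continue to θ≈0.5.

{"fn": "move_arm", "kwargs": {"targets": [[0.1,-0.5,-0.1,0,0,0,255],[0.1,-1,-0.1,0,0,0,255],[0.1,-1.6,0.1,0,0,0,255],[0.1,-2.1,0.2,0,0,0,255],[0.1,-2.7,0.4,0,0,0,255],[0.1,-3.2,0.6,0,0,0,255],[0.1,-3.8,0.8,0,0,0,255],[0.1,-4.3,1.1,0,0,0,255],[0.1,-4.8,1.4,0,0,0,255],[0.1,-5.3,1.7,0,0,0,255],[0.1,-5.8,2.1,0,0,0,255],[0.1,-6.2,2.4,0,0,0,255],[0.1,-6.6,2.8,0,0,0,255],[0.1,-7,3.2,0,0,0,255],[0.1,-7.4,3.7,0,0,0,255],[0.1,-7.8,4.1,0,0,0,255],[0.1,-7.8,4.1,0,0,0,255]]}}

```text
clock: 21.8
position: [440.1, 199.6, 107.5]
ee_rot: [0.679, 0.734, -0.001, -0.0]
contact_force: [1.8, 0.4, 1.9]
gripper_width: 0.1
```

```bash
python3 - <<'E'
from h import *
im,d=snap('scene','s12')
cv2.imwrite('pics/s12c.png',cv2.resize(im[130:280,150:300],None,fx=4,fy=4,interpolation=2))
M=R.from_quat(arm.read_state()['ee_rot']);p=arm.read_state()['position'];print(p,arm.read_state()['contact_force'],arm.read_state()['clock'])
for th in(.5,.4,.35,.3,.25,.2,.15,.1):
    print(th,np.round(M.inv().apply(lidpt(th)-p)/10,2),lidpt(th)[2])
E
```

```text
[440.22895893 199.56973617 107.68313054] [ 1.23871288 -0.53115977  1.12289332] 21.85
0.5 [-0.03  0.   -0.03] 107.93703932838181
0.4 [-0.03 -0.66  0.96] 98.05537139731625
0.35 [-0.03 -0.95  1.48] 92.84863303916458
0.3 [-0.03 -1.21  2.02] 87.48575379260464
0.25 [-0.03 -1.45  2.57] 81.98341712233933
0.2 [-0.03 -1.65  3.13] 76.35888754265909
0.15 [-0.03 -1.82  3.71] 70.62993237901858
0.1 [-0.03 -1.96  4.29] 64.8147403005666
```

View pics/s12c.png

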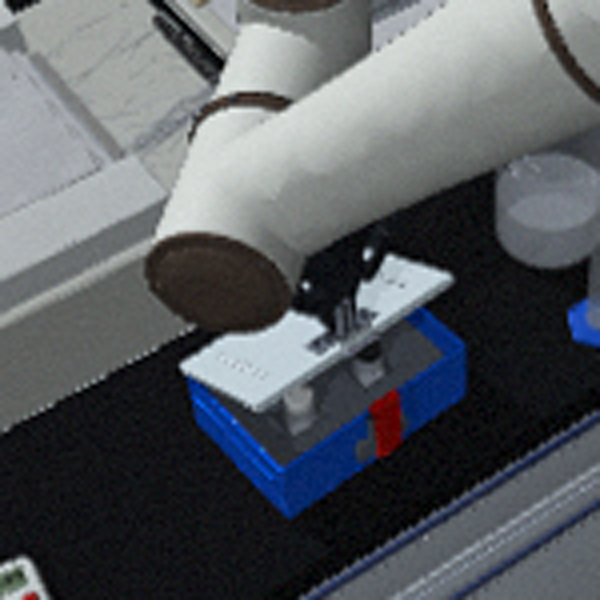

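{"fn": "move_arm", "kwargs": {"targets": [[0,-0.3,0.5,0,0,0,255],[0,-0.6,0.9,0,0,0,255],[0,-0.9,1.4,0,0,0,255],[0,-1.2,1.9,0,0,0,255],[0,-1.3,2.2,0,0,0,255],[0,-1.3,2.2,0,0,0,255]]}}

```text
clock: 22.6
position: [427.5, 198.7, 85.6]
ee_rot: [0.679, 0.734, -0.0, -0.0]
contact_force: [2.0, 0.9, 2.0]
gripper_width: 0.5
```

{"fn": "move_arm", "kwargs": {"targets": [[0,-0.1,0.2,0,0,0,255],[0,-0.1,0.3,0,0,0,255],[0,-0.1,0.3,0,0,0,255]]}}

```text
clock: 22.98
position: [426.5, 198.6, 82.8]
ee_rot: [0.679, 0.734, -0.0, -0.0]
contact_force: [-0.0, 0.2, 2.0]
gripper_width: 0.2
```

{"fn": "move_arm", "kwargs": {"targets": [[0,-0.1,0.1,0,0,0,255],[0,-0.1,0.2,0,0,0,255],[0,-0.1,0.2,0,0,0,255]]}}

```text
clock: 23.35
position: [425.7, 198.5, 80.8]
ee_rot: [0.679, 0.734, -0.0, -0.0]
contact_force: [3.0, 0.8, 1.9]
gripper_width: -0.2
```

Force is about 3 N, from the hinge spring. I'll keep stepping down in small increments, reading the force each time.

{"fn": "move_arm", "kwargs": {"targets": [[0,-0.05,0.1,0,0,0,255],[0,-0.05,0.2,0,0,0,255],[0,-0.05,0.2,0,0,0,255]]}}

```text
clock: 23.72
position: [425.0, 198.5, 78.7]
ee_rot: [0.679, 0.734, -0.0, -0.0]
contact_force: [1.2, 0.5, 3.1]
gripper_width: 0.2
```

{"fn": "move_arm", "kwargs": {"targets": [[0,-0.05,0.1,0,0,0,255],[0,-0.05,0.2,0,0,0,255],[0,-0.05,0.2,0,0,0,255]]}}

```text
clock: 24.1
position: [424.4, 198.4, 76.7]
ee_rot: [0.679, 0.734, -0.0, -0.0]
contact_force: [-0.5, 0.6, 2.9]
gripper_width: 0.2
```

{"fn": "move_arm", "kwargs": {"targets": [[0,-0.05,0.1,0,0,0,255],[0,-0.05,0.15,0,0,0,255],[0,-0.05,0.15,0,0,0,255]]}}

```text
clock: 24.48
position: [424.0, 198.3, 75.3]
ee_rot: [0.679, 0.734, -0.0, -0.0]
contact_force: [-0.3, 1.5, 2.9]
gripper_width: 0.3
```

{"fn": "move_arm", "kwargs": {"targets": [[0,-0.05,0.1,0,0,0,255],[0,-0.05,0.15,0,0,0,255],[0,-0.05,0.15,0,0,0,255]]}}

```text
clock: 24.85
position: [423.6, 198.3, 73.8]
ee_rot: [0.679, 0.734, -0.0, -0.0]
contact_force: [-0.9, 1.6, 3.7]
gripper_width: -0.3
```

{"fn": "move_arm", "kwargs": {"targets": [[0,-0.05,0.1,0,0,0,255],[0,-0.05,0.15,0,0,0,255],[0,-0.05,0.15,0,0,0,255]]}}

```text
clock: 25.22
position: [423.2, 198.3, 72.3]
ee_rot: [0.679, 0.734, -0.0, -0.0]
contact_force: [-0.9, 1.4, 3.1]
gripper_width: -0.1
```

{"fn": "move_arm", "kwargs": {"targets": [[0,-0.03,0.1,0,0,0,255],[0,-0.03,0.1,0,0,0,255]]}}

```text
clock: 25.48
position: [422.9, 198.2, 71.3]
ee_rot: [0.679, 0.734, -0.0, -0.0]
contact_force: [-0.7, 0.6, 3.8]
gripper_width: 0.1
```

{"fn": "move_arm", "kwargs": {"targets": [[0,-0.03,0.1,0,0,0,255],[0,-0.03,0.1,0,0,0,255]]}}

```text
clock: 25.72
position: [422.7, 198.3, 70.4]
ee_rot: [0.679, 0.734, 0.0, 0.0]
contact_force: [-0.3, 1.5, 4.2]
gripper_width: 0.1
```

{"fn": "move_arm", "kwargs": {"targets": [[0,-0.03,0.1,0,0,0,255],[0,-0.03,0.1,0,0,0,255]]}}

```text
clock: 25.98
position: [422.4, 198.2, 69.3]
ee_rot: [0.679, 0.734, -0.0, 0.0]
contact_force: [-0.8, 1.7, 3.0]
gripper_width: -0.1
```

{"fn": "move_arm", "kwargs": {"targets": [[0,-0.02,0.1,0,0,0,255],[0,-0.02,0.1,0,0,0,255]]}}

```text
clock: 26.22
position: [422.1, 198.2, 68.3]
ee_rot: [0.679, 0.734, -0.0, -0.0]
contact_force: [-0.1, 0.3, 2.9]
gripper_width: -0.0
```

{"fn": "move_arm", "kwargs": {"targets": [[0,-0.02,0.1,0,0,0,255],[0,-0.02,0.1,0,0,0,255]]}}

```text
clock: 26.48
position: [422.0, 198.2, 67.5]
ee_rot: [0.679, 0.734, -0.0, 0.0]
contact_force: [-0.7, 1.1, 4.5]
gripper_width: -0.3
```

{"fn": "move_arm", "kwargs": {"targets": [[0,-0.02,0.1,0,0,0,255],[0,-0.02,0.1,0,0,0,255]]}}

```text
clock: 26.72
position: [421.8, 198.2, 66.8]
ee_rot: [0.679, 0.734, 0.0, 0.0]
contact_force: [-1.3, 0.2, 6.4]
gripper_width: 0.3
```

{"fn": "move_arm", "kwargs": {"targets": [[0,-0.02,0.1,0,0,0,255],[0,-0.02,0.1,0,0,0,255]]}}

```text
clock: 26.98
position: [421.7, 198.2, 66.0]
ee_rot: [0.679, 0.734, 0.0, 0.0]
contact_force: [-1.2, 0.5, 7.4]
gripper_width: -0.3
```

{"fn": "move_arm", "kwargs": {"targets": [[0,-0.02,0.1,0,0,0,255],[0,-0.02,0.2,0,0,0,255],[0,-0.02,0.2,0,0,0,255]]}}

```text
clock: 27.35
position: [421.3, 198.2, 64.0]
ee_rot: [0.679, 0.734, -0.0, 0.0]
contact_force: [-3.4, -0.0, 9.1]
gripper_width: -0.2
```

{"fn": "move_arm", "kwargs": {"targets": [[0,-0.02,0.1,0,0,0,255],[0,-0.02,0.1,0,0,0,255]]}}

```text
clock: 27.6
position: [421.0, 198.1, 62.8]
ee_rot: [0.679, 0.734, -0.0, -0.0]
contact_force: [-2.3, 1.5, 6.6]
gripper_width: 0.0
```

{"fn": "move_arm", "kwargs": {"targets": [[0,-0.02,0.1,0,0,0,255],[0,-0.02,0.1,0,0,0,255]]}}

```text
clock: 27.85
position: [420.8, 198.1, 61.6]
ee_rot: [0.679, 0.734, -0.0, -0.0]
contact_force: [-2.8, 1.2, 6.2]
gripper_width: 0.2
```

{"fn": "move_arm", "kwargs": {"targets": [[0,-0.02,0.1,0,0,0,255],[0,-0.02,0.1,0,0,0,255]]}}

```text
clock: 28.1
position: [420.6, 198.1, 60.4]
ee_rot: [0.679, 0.734, -0.0, -0.0]
contact_force: [-1.0, 0.8, 5.0]
gripper_width: 0.4
```

{"fn": "move_arm", "kwargs": {"targets": [[0,-0.02,0.1,0,0,0,255],[0,-0.02,0.1,0,0,0,255]]}}

```text
clock: 28.35
position: [420.3, 198.0, 59.1]
ee_rot: [0.679, 0.734, -0.0, -0.0]
contact_force: [-0.5, 1.3, 2.3]
gripper_width: -0.1
```

{"fn": "move_arm", "kwargs": {"targets": [[0,-0.02,0.1,0,0,0,255],[0,-0.02,0.1,0,0,0,255]]}}

```text
clock: 28.6
position: [420.3, 198.0, 58.3]
ee_rot: [0.679, 0.734, -0.0, -0.0]
contact_force: [-1.5, 2.0, 2.3]
gripper_width: -0.1
```

{"fn": "move_arm", "kwargs": {"targets": [[0,-0.02,0.1,0,0,0,255],[0,-0.02,0.1,0,0,0,255]]}}

```text
clock: 28.85
position: [420.2, 198.1, 57.7]
ee_rot: [0.679, 0.734, -0.0, 0.0]
contact_force: [-1.7, -0.1, 6.0]
gripper_width: -0.2
```

{"fn": "move_arm", "kwargs": {"targets": [[0,0,0.05,0,0,0,255],[0,0,0.05,0,0,0,255]]}}

```text
clock: 29.1
position: [420.2, 198.0, 57.5]
ee_rot: [0.679, 0.734, -0.0, 0.0]
contact_force: [-2.9, 1.2, 8.5]
gripper_width: 0.0
```

```bash
python3 - <<'E'
from h import *
print(arm.read_state()['position'],arm.read_state()['contact_force'])
im,d=snap('scene','s13')
cv2.imwrite('pics/s13c.png',cv2.resize(im[180:280,170:300],None,fx=6,fy=6,interpolation=2))
E
```

```text
[420.19207309 198.04289857  57.49188624] [-2.947329    1.162876    8.49823355]
```

View pics/s13c.png

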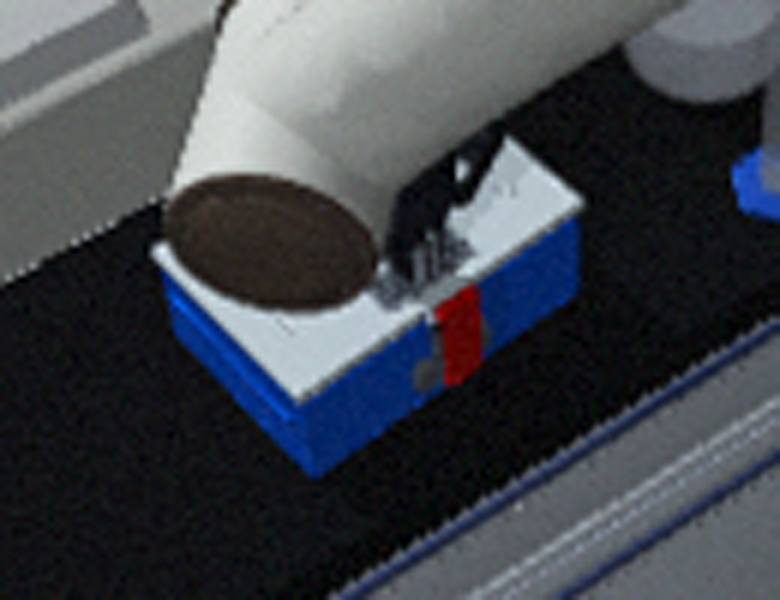

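The force peaked near 9 N, dropped to about 2 N while sinking 5 mm, then met a firm stop at pad z≈84.5 (≈0.04 rad). That matches the latch description. I'm lifting off to check.

{"fn": "move_arm", "kwargs": {"targets": [[0,0,-0.2,0,0,0,255],[0,0,-0.6,0,0,0,255],[0,0,-2,0,0,0,255],[0,0,-6,0,0,0,255],[0,0,-12,0,0,0,255],[-5,0,-16,0,0,0,255],[-11,0,-18,0,0,0,255],[-17,0,-18,0,0,0,255],[-23,0,-18,0,0,0,255],[-29,0,-18,0,0,0,255],[-34,0,-18,0,0,0,255],[-34,0,-18,0,0,0,255],[-34,0,-18,0,0,0,255]]}}

```text
clock: 30.78
position: [446.1, -140.9, 236.3]
ee_rot: [0.679, 0.734, -0.0, -0.001]
contact_force: [0.0, 0.7, -0.3]
gripper_width: -0.2
```

```bash
python3 - <<'E'
from h import *
np.set_printoptions(precision=2,suppress=True)
s=arm.read_state();print(s['position'],s['contact_force'],s['clock'])
im,d=snap('scene','s14');cv2.imwrite('pics/s14c.png',cv2.resize(im[120:330,100:380],None,fx=2.8,fy=2.8,interpolation=2))
im2,d2=snap('top','t14');cv2.imwrite('pics/t14c.png',cv2.resize(im2[130:240,150:390],None,fx=3.3,fy=3.3,interpolation=2))
def cloud(n,d):
    v,u=np.mgrid[0:384,0:512]
    p=arm.camera_params(n);K=np.array(p['mtx']);T=np.array(p['world_to_cam'])
    r=np.stack([(u-K[0,2])/K[0,0],(v-K[1,2])/K[1,1],np.ones_like(u)],-1)*d[...,None]
    return (r-T[:3,3])@T[:3,:3]
for n,i,dd in(('scene',im,d),('top',im2,d2)):
    Q=cloud(n,dd);w=i.min(2)>110
    L=Q[w&(Q[...,2]>60)&(Q[...,2]<130)&(Q[...,1]>100)&(Q[...,1]<310)&(Q[...,0]>385)&(Q[...,0]<540)]
    t=(L-H)@EX
    c=np.polyfit(t,L[:,2],1);print(n,len(L),'slope',c,'angle',-np.arctan(c[0]),'z front',np.polyval(c,-108))
E
```

```text
[ 446.13 -140.88  236.31] [ 0.01  0.72 -0.33] 30.775
scene 1778 slope [-0.05 77.06] angle 0.052446665883584924 z front 82.73070911718528
top 2790 slope [-0.05 77.64] angle 0.05269087079241571 z front 83.33504459414497
```

View pics/s14c.png

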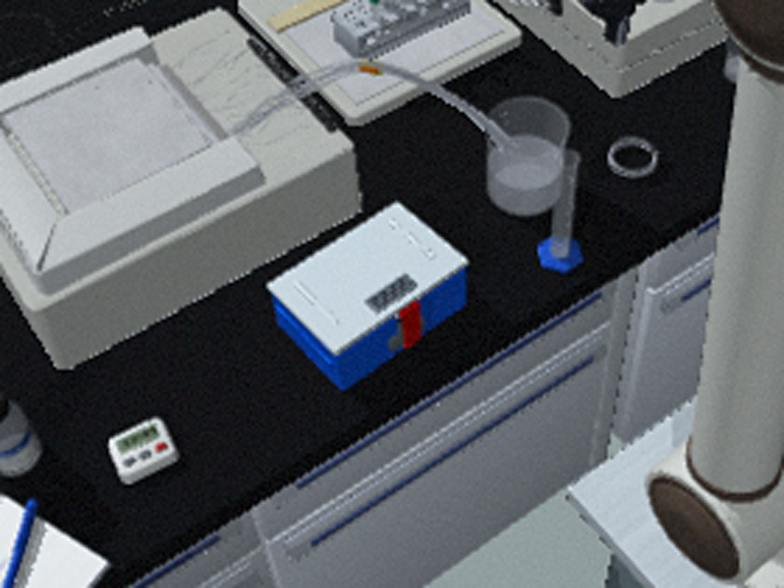

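View pics/t14c.png

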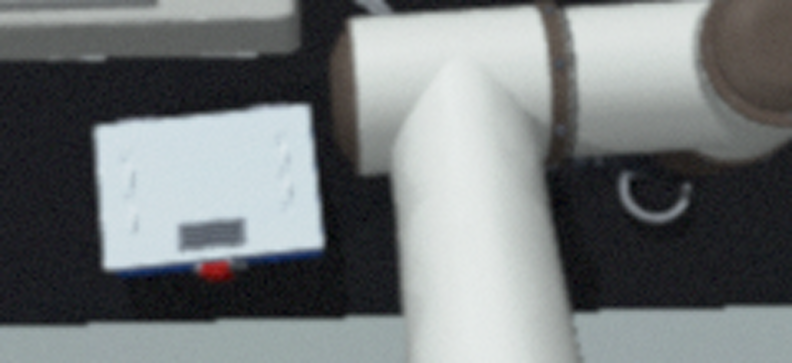

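The lid stays down by itself at ≈0.052 rad with the catch nose over its edge, and the coil, timer and cylinder are unmoved. I'm handing in.

```bash
python3 - <<'E'
from h import *
print(arm.job_done())
E
```

```text
the job is handed in; nothing more can be done
None
```

The white-capped vial is standing fully home in the empty nest, and the lid is latched shut by itself. I handed the job in at about 31 s.

**Tool offset and missed grasp:** My first grasp closed on nothing. The fingertips really sit 27 mm higher than the reported TCP when the tool points down. I found this by touching the shut fingers to bare worktop, where the force reached about 43 N before I backed off. That was fingertip contact, under the 120 N wrist limit, but above the 40 N limit set for the arm and gripper body. I corrected for the offset in every later move.

**Vial:** After release, with the lid still open, the cap top measured 62–66 mm above the worktop. 64 mm was expected, and it was level with the black-capped vial beside it.

**Lid:** The highest force I read while pressing was about 9–10 N. I only get a force reading at the end of each move, so the true peak could be slightly higher. The force dropped to about 2 N, the lid sank roughly 5 mm, and it met a firm stop at about 8.5–9 N.

**Last check:** With the arm well clear, both cameras gave a lid angle of about 0.052 rad, within the 0–0.075 range for latched. The red catch was over the lid's edge. The coil, timer and cylinder looked unmoved in the pictures.

**Disagreements:**
- The gripper read 21.6 mm on the vial, where 23–24 mm was expected, but it was held firmly and upright.
- Fingertip height gave about 0.042 rad against 0.052 rad from the cameras. The fingertip reading was taken while still pressing.

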